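# Take up the brake of a polishing turntable at its star wheel

## Task

The brake of the small polishing turntable has gone slack. Take the flat-bladed adjusting tool from its block, reach through the slot in the adjuster's cover and push the star wheel on, away from the end nearest the robot, one tooth a stroke, until the shoe bears on the turntable's rim and the next tooth will not pass under a light trial push of about 7 N; keep every push on it under 12 N, and do not push on the shoe itself. Then hang the tool back upright in its block, leaving the jar, vial and marker where they stand.

Things in the scene. Friction and masses are not known exactly. Their poses are not given: they have to be found in the camera images.
- adjuster: grey closed housing, 100 x 50 mm, 76 mm high, on a 112 x 58 mm foot, fixed. Origin under its centre on the bench; x along its length (roughly away from the robot), y towards the turntable, z up. Its 4 mm bright cover (top at z = 76) has one slot, 26 mm along x by 13 mm along y, from x = -16 to x = +10, centred on y = 0
- slot (a point): centre of that slot at the cover's top (x = -3, y = 0, z = 76 mm of the adjuster). The slot's far end stops the blade before a second tooth can pass in one stroke
- entry (a point): point of the slot at the cover's top (adjuster x = -11, y = 0) under which, at every rest of the wheel, the gap between two teeth lies: a thin blade goes down freely within about 2.5 mm of it along x, best to 16 mm below the cover's top; at 20 mm it meets the hub, farther on in x it lands on a tooth 8 mm down
- star_wheel: steel wheel of 12 flat teeth inside the adjuster, seen only through the slot: 60 mm across the tips, teeth 4 mm thick and 12 mm wide, hub 36 mm across; axle along the adjuster's y at its x = 0, z = 38 mm. Origin at its centre. It clicks to rest every tooth (30 degrees), one tooth then 8 degrees short of the top, its tip at x = -4. Pushing a tooth to +x turns it on
- shoe: brake shoe, 40 x 14 x 26 mm plate with a black face, on a screw between adjuster and turntable, carried 3 mm along the adjuster's y by each tooth of the wheel; origin on the screw in the housing's wall. Not to be pushed. Bearing on the rim it stops the wheel and the force rises at once; keep a trial push of 6 to 9 N for a moment: over 12 N harms. If it stops before the click, the wheel drops back on release: that is right
- stroke_end (a point): point of the slot at the cover's top (adjuster x = +5, y = 0): a blade 16 mm deep touches the tooth with its centre at about x = -8, passes the hump of the click at about -1 and has moved the wheel one full tooth here. About 1.5 to 4 N at the tooth takes it over the click; it then drops into the next rest by itself
- shoe_face (a point): centre of the shoe's rubber face, 38 mm above the bench; it starts 3 to 10 mm short of the rim (1, 2 or 3 teeth)
- turntable: round polishing turntable, fixed, brake rim 100 mm across from z = 22 to 52 mm, 61 mm high in all; origin under its centre on the bench. The shoe touches the rim when the shoe face is 50 mm from the turntable's axis
- stand: tool block, fixed: 46 mm square bright block on a 70 mm square foot, top 50 mm above the bench; origin under its centre. In its top an 8 (x) x 13 (y) mm hole, chamfered, 43 mm deep, receives the tool's blade
- stand_mouth (a point): centre of the hole's mouth at the block's top
- tool_handle (a point): centre of the tool's handle, a black 20 mm square grip 50 mm long (z = -25 to +25 mm from here), 120 g in all; the tool starts hanging upright in the block with the handle's underside on the block's top. z points up the handle away from the blade, x across the blade's thickness, y across its width
- tool_tip (a point): middle of the end of the tool's straight steel blade, 67 mm below the handle's centre; the blade is 4 mm (x) by 9 mm (y) and stands out 42 mm below the handle
- tool: the same tool; origin at the middle of the handle's underside, where the blade begins, axes as above
- jar: bystander: small clear jar with a white lid, 54 mm across, 57 mm high, standing loose; origin under its centre
- vial: bystander: small vial with a white cap, 19 mm across, 54 mm high, standing loose; origin under its centre
- marker: bystander: white and black marker pen, 135 mm long, 17 mm thick, lying loose; origin under its centre

How it is judged (in metres and radians):
On the way, in this order (a step that is already met when the one before it is completed fails the run):
1. the blade's end is through the slot, below the cover (z of tool_tip in the frame of adjuster between 0.04 and 0.069 m and horizontal distance between tool_tip and slot below 0.016 m), for 0.1 s.
2. the wheel has been pushed on by the first tooth (shoe 2.4 mm on) (distance of shoe_face from where it was at the start of the episode above 0.0024 m), for 0.1 s.
3. the trial push: the shoe is pressed on the rim with over 8 N (6 N or less of push at the tooth) and the next tooth has not passed (horizontal distance between shoe_face and turntable below 0.0518 m and contact force between shoe and turntable above 8 N), for 0.05 s.
At the end, for the whole second after the job is handed in: The shoe's face stands less than 1.8 mm from the rim (a rest of the wheel from which the next tooth cannot pass, or pressed on it) and at rest, and the tool hangs upright (within 7 degrees) in its block, blade fully down (tip less than 15 mm above the bench, within 6 mm of the hole's axis) (horizontal distance between shoe_face and turntable between 0.0485 and 0.0518 m and horizontal distance between tool_tip and stand_mouth below 0.006 m and z of tool_tip in the frame of stand below 0.015 m and angle between tool_handle's own z axis and vertical below 0.12 rad and linear speed of shoe below 0.005 m/s); the robot touches nothing.
It fails at once if the wheel is forced: tool on star wheel over 12 N (contact force between tool and star_wheel above 12 N).
It fails at once if the tool strikes or levers on the cover with over 25 N (contact force between tool and adjuster above 25 N).
It fails at once if the shoe is pushed by the tool or the robot (contact force between any of tool, the arm, the fingers and shoe above 1 N).
It fails at once if a bystander is displaced by over 20 mm (distance of any of jar, vial, marker from where it was at the start of the episode above 0.02 m).
It also fails if it takes over 64 s, if anything falls off the work surface, if the arm or the gripper's body presses on something with over 40 N, if the wrist force passes 120 N, or if a joint passes its speed limit or range.

## Robot

A 6-joint arm with a two-finger parallel gripper is mounted at the origin on a cart in front of the work surface, level with it; the furniture and walls round the work are solid. World frame = base frame: x ahead of the robot, y to its left, z up, the work surface at z = 0. Lengths are in mm, angles in rad, forces in N, time in s.
With the tool pointing down it reaches from about 325 to 875 mm from the base axis. Payload 4.4 kg.
Tool frame: the origin (TCP) lies between the finger pads; the fingertips stand 22 mm ahead of it and the grasp point (between the pads) lies 3 mm ahead of it (manip.tip_reach is the distance from the TCP to the fingertips, in mm); z points along the fingers, y is the direction in which the jaws open and shut (so a half turn about z gives the same grasp; the last joint's range is limited). The gripper opens to 85 mm and grips with 20 to 120 N. Pads are 22 mm wide; open, the fingers measure 114 mm over their backs; the gripper's body (76 mm by 85 mm) begins 54 mm behind the grasp point. The pads swing forward as they close: fully open they stand 13 mm farther back than shut.
Start: joints at [1.103, 0.207, 1.542, -0, 1.393, -0.15], TCP at [179.138, 546.385, 253.282] pointing down, gripper open.
Joint ranges: [-2.73, 2.73], [-0.86, 2.22], [0.23, 2.46], [-1.11, 4.25], [0.08, 2.63], [-2.82, 2.82]. Speed limits (rad/s): [2.79, 2.79, 3.14, 3.14, 3.14, 3.14].

## Interface

Orientations are given as a unit quaternion [x, y, z, w].
In Python, from station import telemetry, cams, close_job, manip gives the robot as it stands.
- The arm moves only by the tool step_arm, never from a script. Its argument "increments" is one flat list of numbers, 6 for each row, row after row: the shift along the tool's x, y, z scaled (see below), then the turn, a rotation vector about the tool's x, y, z scaled (see below). A call has 1 to 8 rows; each row is the pose to reach, as a shift and turn from the pose measured when the call began, along the tool's axes at that moment; what a row does not reach only later rows make up. The controller multiplies each number of a shift by 15 cm and each number of a turn by 45 degrees. A row lasts 1/12 s, in which the tool goes at most 41.7 mm and 7.16 degrees, less where a joint would pass 70% of its speed; a pose out of reach is approached as far as the arm can. A call with a number of a shift or a turn outside -1 to 1 is refused whole. A call with a gripper value outside its range is refused whole. "claw" is the closure, from 0 (fully open) to 1 (shut), set as the call begins (left out, the last holds). The fingers move at their own pace and stop on an object; "force" is the grip in N (left out, the last holds). Time passes only in rows, so rows that repeat a pose let the fingers close. It gives the time, the measured TCP pose, the force and the opening at its end, in the units of the state.
- telemetry.get_state(): the state, without advancing time (a new reading comes with each control period).
- cams.get_image(name): name is "scene" or "top"; returns a dict with "image" (420x560x3 uint8, red, green, blue), "fov_y" (degrees; the focal length in pixels is half the picture's height over the tangent of half this angle, whatever the lens; pixels are square), "cx", "cy" (the principal point, pixels), "extrinsics" (4x4, takes a point from camera to world coordinates). Camera axes: x right, y up, looking along -z (the intrinsics and any distortion apply to the point x, -y, -z); pixel columns grow to the right and rows downward; lengths in mm; the calibration is good to about 2 mm. A picture is of the moment at which its call begins. There is no depth.
- close_job(): hands the job in, once; it reports no verdict.
The state is a dict: "t": time; "qpos": joint angles; "joint_velocities": joint speeds; "effort": joint torques, N m; "ee_pos": TCP position; "orientation": TCP orientation; "ft_force": force on the tool from outside, world axes, zero at the start; "torque": the same for the moment, N m; "opening": finger opening in mm.
Only numpy, scipy, OpenCV 4.12 (cv2) and the standard library are available. Lean on these libraries where they do the work, as an engineer would, in place of code of your own. Each camera call takes 0.05 s, during which the arm holds its last target.

## Working session

There is one attempt and no reset: what is moved stays moved. The work goes in short steps, Python scripts to look and compute and a tool call to move; the robot and the scene stay as the last step left them, time stands still between calls to the robot, and variables do not carry over. Pictures are saved under pics/ and viewed, and the job is handed in when it is done.

Besides the shell and the picture viewer there is one more tool, called after "Call:" in YAML: its name, and indented under it one key for each argument. step_arm: Moves the arm, as the interface text tells. Shifts and turns lie within -1 to 1; 1 stands for 15 cm of shift or 45 degrees of turn. Its arguments: {"type":"object","properties":{"increments":{"type":"array"},"claw":{"type":"number"},"force":{"type":"number"}},"required":["increments"]}

```bash
ls; mkdir -p pics; python3 - <<'E'
from station import telemetry,cams,manip
import cv2
print(telemetry.get_state(), [a for a in dir(manip) if a[0]!='_'])
for n in("scene","top"):
    d=cams.get_image(n)
    cv2.imwrite(f"pics/{n}0.png",d["image"][:,:,::-1])
    print(n,{k:v for k,v in d.items() if k!="image"})
E
```

```text
pics
{'t': 0.0, 'qpos': array([ 1.10348614e+00,  2.07435666e-01,  1.54297182e+00, -5.93987353e-06,
        1.39349671e+00, -1.50503442e-01]), 'joint_velocities': array([-4.15069353e-05,  4.16433920e-04, -2.96616987e-04, -3.27887330e-04,
       -6.77342793e-04, -8.89907848e-04]), 'effort': array([-2.45593003e-05, -3.83057821e+01, -2.91586679e+01, -2.65880408e-04,
        1.07033088e-02,  1.29995402e-05]), 'ee_pos': array([178.82110212, 545.73614813, 252.10833571]), 'orientation': array([ 1.57741142e-01,  9.87479821e-01, -1.10195309e-03, -3.48590109e-04]), 'ft_force': array([ 0.19095266,  0.90898372, -0.43344389]), 'torque': array([-0.03745875, -0.03269997,  0.01036342]), 'opening': 85.2709804249982} ['MotionError', 'tip_reach']
scene {'fov_y': 47.24889126240069, 'cx': 278.56235155556726, 'cy': 215.96608626029615, 'extrinsics': array([[-3.40747385e-01,  7.47812299e-01, -5.69796441e-01,
         6.24211975e+01],
       [-9.40154755e-01, -2.71361682e-01,  2.06087056e-01,
        -4.58610632e+01],
       [-5.06485612e-04,  6.05920459e-01,  7.95525072e-01,
         7.59024617e+02],
       [ 0.00000000e+00,  0.00000000e+00,  0.00000000e+00,
         1.00000000e+00]])}
top {'fov_y': 57.38531585956883, 'cx': 281.2690407723655, 'cy': 206.16613675746493, 'extrinsics': array([[-4.15518684e-02,  9.79032788e-01, -1.99419765e-01,
         3.81398978e+02],
       [-9.99134939e-01, -4.10509134e-02,  6.64795358e-03,
        -2.15736630e+02],
       [-1.67779896e-03,  1.99523489e-01,  9.79891607e-01,
         8.93597942e+02],
       [ 0.00000000e+00,  0.00000000e+00,  0.00000000e+00,
         1.00000000e+00]])}
```

View pics/scene0.png

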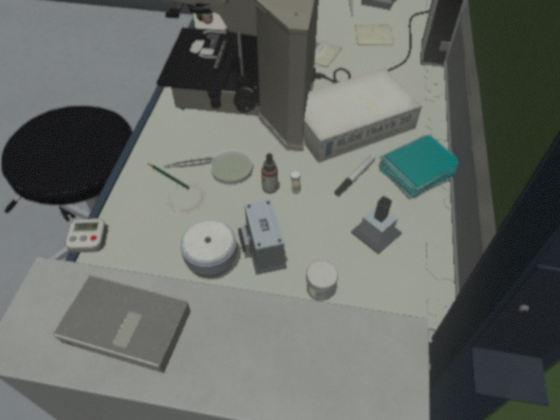

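View pics/top0.png

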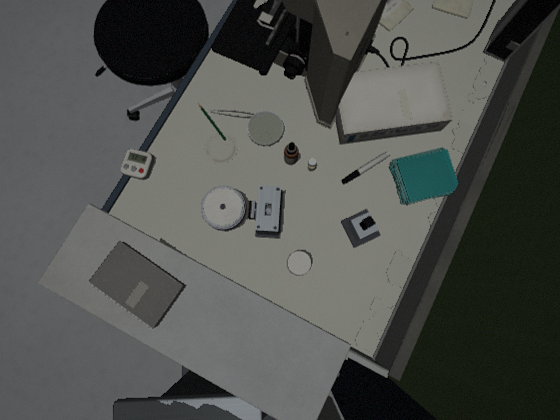

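```bash
cat > h.py <<'E'
import numpy as np, cv2
from station import telemetry,cams
def cam(n):
    d=cams.get_image(n); im=d["image"]; f=im.shape[0]/2/np.tan(np.radians(d["fov_y"]/2))
    return im,(f,d["cx"],d["cy"],np.array(d["extrinsics"]))
def ray(c,u,v):
    f,cx,cy,E=c; r=E[:3,:3]@np.array([(u-cx)/f,-(v-cy)/f,-1]); return E[:3,3],r
def at(c,u,v,z):
    o,r=ray(c,u,v); return o+r*(z-o[2])/r[2]
def proj(c,p):
    f,cx,cy,E=c; q=E[:3,:3].T@(np.array(p)-E[:3,3]); return np.array([cx+f*q[0]/-q[2],cy-f*q[1]/-q[2]])
E
python3 - <<'E'
from h import *
for n in("scene","top"):
    im,c=cam(n); np.save(n+".npy",im); np.save(n+"_c.npy",np.array(c,dtype=object),allow_pickle=True)
    def crop(u,v,w,k):
        x,y=int(u-w/2),int(v-w/2*.75)
        return cv2.resize(im[y:y+int(w*.75),x:x+w,::-1],None,fx=k,fy=k,interpolation=cv2.INTER_CUBIC)
    if n=="top":
        cv2.imwrite("pics/t_adj.png",crop(250,210,110,7)); cv2.imwrite("pics/t_st.png",crop(361,226,60,12))
        for nm,u,v,z in(("adj",268,210,76),("turn",223,208,61),("stand",362,227,50),("jar",299,263,57),("vial",312,164,54),("mark",365,168,8)): print(nm,at(c,u,v,z))
    else:
        cv2.imwrite("pics/s_adj.png",crop(240,235,130,6)); cv2.imwrite("pics/s_st.png",crop(380,225,70,10))
        for nm,u,v,z in(("adj",263,225,76),("turn",208,240,61),("stand",380,215,50),("jar",321,275,57),("vial",296,176,54),("mark",354,176,8)): print(nm,at(c,u,v,z))
E
```

```text
adj [ 542.17511048 -190.18997501   76.        ]
turn [554.75255446 -91.78393823  61.        ]
stand [ 508.06101171 -407.56840033   50.        ]
jar [ 423.67341163 -252.27296885   57.        ]
vial [ 648.75911558 -294.54592207   54.        ]
mark [ 645.47637002 -425.21821409    8.        ]
adj [ 540.51234062 -192.15779791   76.        ]
turn [552.10674522 -92.38090183  61.        ]
stand [ 498.45207768 -398.43976594   50.        ]
jar [ 424.89007131 -254.46955895   57.        ]
vial [ 647.52226255 -295.64206164   54.        ]
mark [ 646.72295866 -426.68466903    8.        ]
```

View pics/t_adj.png

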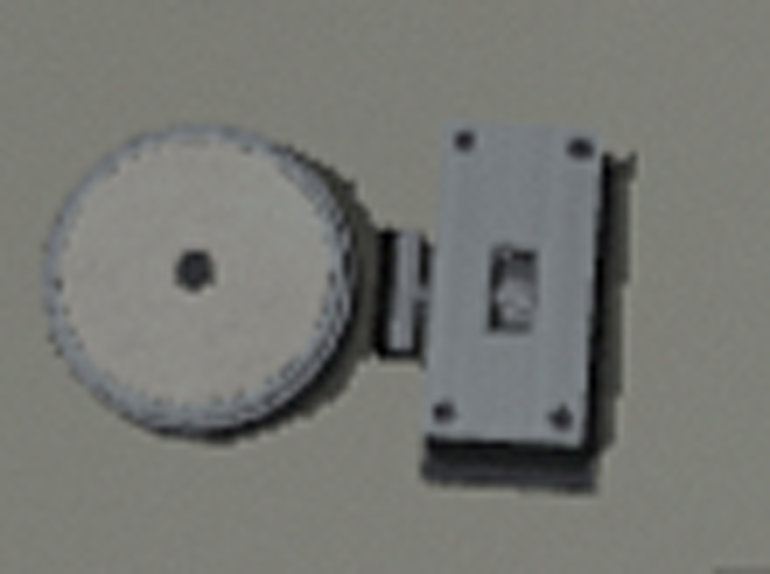

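View pics/t_st.png

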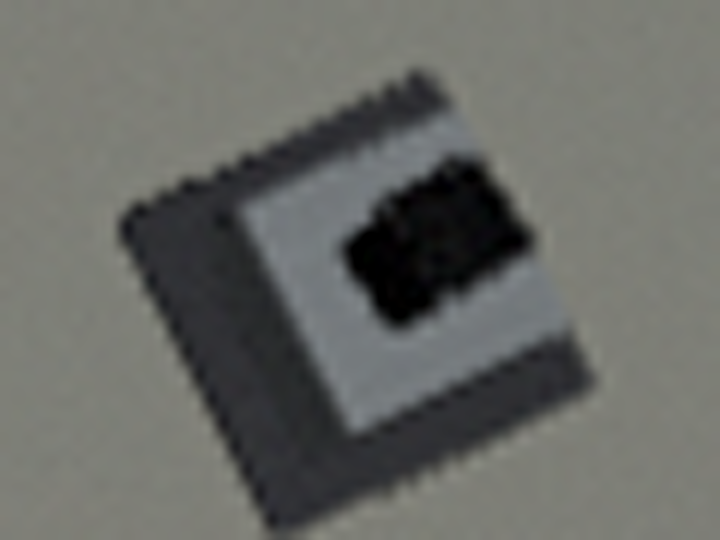

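View pics/s_adj.png

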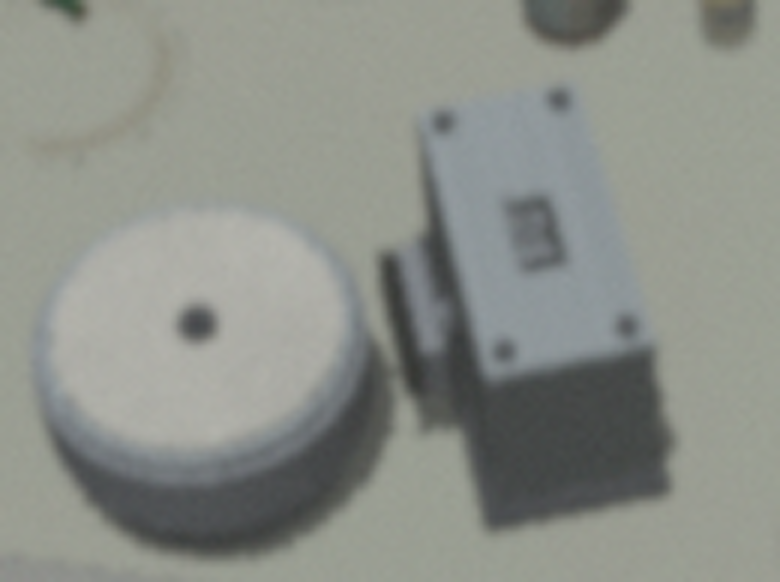

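View pics/s_st.png

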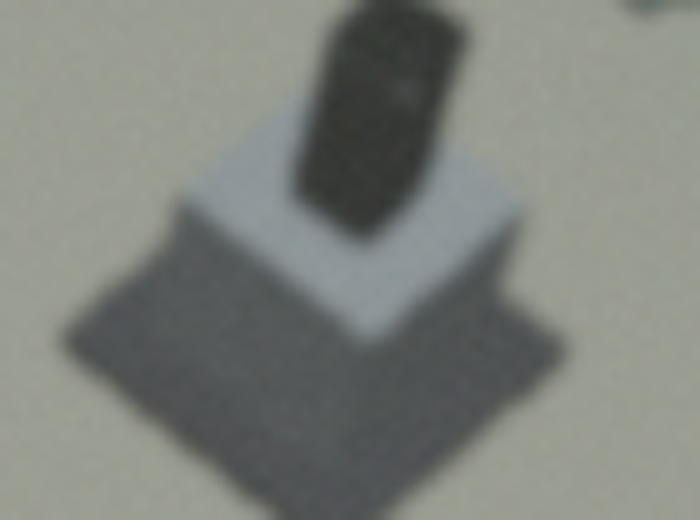

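```bash
cat > fit.py <<'E'
from h import *
from scipy.optimize import least_squares
C={n:tuple(np.load(n+"_c.npy",allow_pickle=True)) for n in("scene","top")}
def cr(x0,y0,k,P): return [(x0+(X+.5)/k-.5,y0+(Y+.5)/k-.5) for X,Y in P]
loc=np.array([[50,25],[50,-25],[-50,-25],[-50,25],[10,6.5],[10,-6.5],[-16,-6.5],[-16,6.5]])
pix={"top":cr(195,168,7,[(447,121),(600,128),(583,445),(427,437),(492,247),(537,249),(533,331),(488,330)]),
"scene":cr(175,186,6,[(418,117),(575,90),(655,347),(487,380),(505,202),(545,195),(567,265),(525,272)])}
def pts(p,L,z):
    c,s=np.cos(p[2]),np.sin(p[2]); return [(p[0]+c*a-s*b,p[1]+s*a+c*b,z) for a,b in L]
def fit(pix,loc,z,p0):
    for ns in(["top"],["scene"],["top","scene"]):
        r=lambda p:np.concatenate([[proj(C[n],q)-np.array(m) for q,m in zip(pts(p,loc,z),pix[n]) if m is not None] for n in ns]).ravel()
        s=least_squares(r,p0,x_scale=[1,1,.01]); print(ns,s.x[:2],np.degrees(s.x[2]),"rms",np.sqrt(np.mean(s.fun**2)))
        if len(ns)==2: print(s.fun.reshape(-1,2).round(1).tolist())
    return s.x
if __name__=="__main__":
    print("adj");fit(pix,loc,76,[542,-191,0])
    for n,(x0,y0,k,P) in {"top":(195,168,7,(193,270)),"scene":(175,186,6,(196,324))}.items(): print("turn",at(C[n],*cr(x0,y0,k,[P])[0],61))
    # stand corners
    t=cr(331,203,12,[(240,208),(352,435),(572,335)]); s=cr(345,198,10,[(182,200),(370,340),(522,208)])
    print("top block",[at(C["top"],*p,50)[:2].round(1) for p in t]); print("scene block",[at(C["scene"],*p,50)[:2].round(1) for p in s])
    print("handle bottom scene",[at(C["scene"],*p,50)[:2].round(1) for p in cr(345,198,10,[(295,195),(365,242),(425,205)])])
    print("foot top",[at(C["top"],*p,5)[:2].round(1) for p in cr(331,203,12,[(122,220),(425,70),(593,385),(280,535)])])
E
python3 fit.py
```

```text
adj
['top'] [ 545.80761513 -192.2456132 ] -5.234271907934394 rms 0.2737097944547487
['scene'] [ 545.2445882  -192.01045321] -6.059725584120251 rms 0.38989444430373116
['top', 'scene'] [ 545.52610757 -192.11881151] -5.71630774025843 rms 0.3662091591452219
[[-0.4, -0.0], [0.4, 0.3], [0.2, 0.1], [-0.8, -0.1], [0.4, 0.2], [-0.1, 0.3], [-0.3, 0.3], [0.1, 0.1], [-0.4, -0.5], [0.1, -1.2], [0.5, -0.3], [0.0, 0.2], [-0.2, 0.3], [0.3, 0.1], [0.0, -0.1], [-0.2, 0.2]]
turn [556.38212008 -90.5306654   61.        ]
turn [556.0659008  -90.77021465  61.        ]
top block [array([ 515.5, -374.3]), array([ 472.5, -391.6]), array([ 489.2, -433.6])]
scene block [array([ 513.6, -374.8]), array([ 473.3, -392.8]), array([ 490.5, -433.1])]
handle bottom scene [array([ 507.5, -395. ]), array([ 493.4, -402.2]), array([ 497.2, -416.6])]
foot top [array([ 521.2, -359.5]), array([ 548.6, -421.2]), array([ 485.1, -448.4]), array([ 458.6, -385.5])]
```

```bash
cat >> h.py <<'E'
from scipy.spatial.transform import Rotation as Rn
def Rd(yaw): # jaw (tool y) heading yaw deg, tool pointing down
    a=np.radians(yaw); y=np.array([np.cos(a),np.sin(a),0]); z=np.array([0,0,-1.]); return np.c_[np.cross(y,z),y,z]
def inc(p,yaw,verbose=True):
    s=telemetry.get_state(); R=Rn.from_quat(s["orientation"]).as_matrix()
    d=R.T@(np.array(p,float)-s["ee_pos"])/150; r=Rn.from_matrix(R.T@Rd(yaw)).as_rotvec()/(np.pi/4)
    y=R[:,1]; print("t%.2f"%s["t"],"tcp",s["ee_pos"].round(2),"yaw %.2f"%np.degrees(np.arctan2(y[1],y[0])),"zaxis",R[:,2].round(4),"F",s["ft_force"].round(2),"T",s["torque"].round(3),"open %.1f"%s["opening"])
    print("inc",d.round(4),r.round(4))
E
python3 - <<'E'
from h import *
inc((300,420,250),60)
C={n:tuple(np.load(n+"_c.npy",allow_pickle=True)) for n in("scene","top")}
def tri(a,b):
    o1,r1=ray(C["scene"],*a);o2,r2=ray(C["top"],*b)
    k=np.linalg.lstsq(np.c_[r1,-r2],o2-o1,rcond=None)[0]; return o1+r1*k[0],o2+r2*k[1]
print("pillar",tri((295,145),(325,125)));print("book",tri((190,290),(185,285)))
print("ledge",tri((48,260),(90,207)), tri((430,335),(350,345)))
print("bottle",tri((269,157),(291,148)))
E
```

```text
t0.20 tcp [178.94 546.   252.54] yaw 71.85 zaxis [-6.0e-04 -1.3e-03 -1.0e+00] F [-0.25 -0.21 -0.73] T [-0.042 -0.034  0.058] open 85.3
inc [-1.0285 -0.5468  0.0175] [-1.800e-03 -1.000e-04  2.634e-01]
pillar (array([ 751.73895562, -332.84480441,   31.23925821]), array([ 750.89135425, -334.55858937,   31.11224514]))
book (array([388.74930832, -40.07064198, 198.34305796]), array([387.32735663, -43.5103576 , 197.4799295 ]))
ledge (array([544.71293855, 150.21060716, 141.79881298]), array([547.60428872, 158.98526825, 146.84548592])) (array([ 255.58189733, -349.54177599,   99.20486529]), array([ 258.71338114, -344.84477796,   97.95981601]))
bottle (array([ 670.58118531, -246.65300437,  102.94330348]), array([ 670.15512453, -247.55349619,  102.82395606]))
```

```bash
python3 - <<'E'
import numpy as np,cv2
for n,(x,y,w,h) in {"top":(0,190,400,230),"scene":(0,220,560,200)}.items():
    im=np.load(n+".npy"); g=np.clip(im[y:y+h,x:x+w,::-1].astype(float)*1.6,0,255).astype(np.uint8); k=2 if n=="top" else 1.4
    cv2.imwrite(f"pics/{n}_ledge.png",cv2.resize(g,None,fx=k,fy=k,interpolation=cv2.INTER_CUBIC))
E
```

```text
(no output)
```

View pics/top_ledge.png

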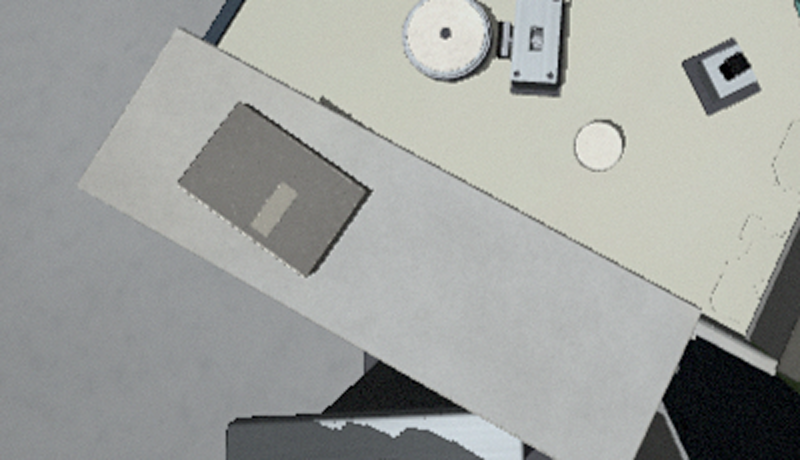

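View pics/scene_ledge.png

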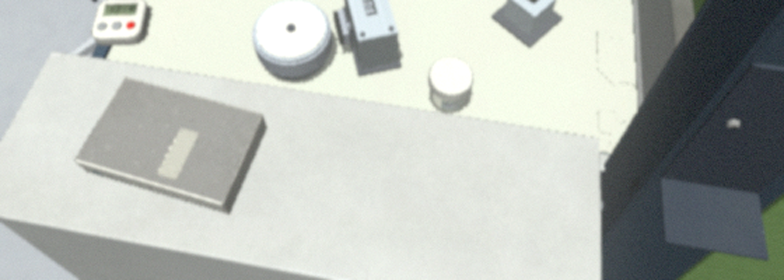

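```bash
cat >> h.py <<'E'
def tri(a,b):
    C={n:tuple(np.load(n+"_c.npy",allow_pickle=True)) for n in("scene","top")}
    o1,r1=ray(C["scene"],*a);o2,r2=ray(C["top"],*b)
    k=np.linalg.lstsq(np.c_[r1,-r2],o2-o1,rcond=None)[0]; return ((o1+r1*k[0]+o2+r2*k[1])/2).round(0),(o1+r1*k[0]-o2-r2*k[1]).round(0)
E
python3 - <<'E'
from h import *
for a,b in [((37,259),(90,204)),((429,318.6),(350,346)),((0,373),(40,283.5)),((125/1.4,220+80/1.4),(122,190+51)),((265/1.4,220+118/1.4),(185,190+95)),((228/1.4,220+208/1.4),(155,190+138))]: print(tri(a,b))
E
```

```text
(array([557., 167., 135.]), array([1., 2., 1.]))
(array([ 264., -338.,  146.]), array([-1., -2.,  1.]))
(array([398., 237., 137.]), array([ -8., -22., -14.]))
(array([476.,  87., 165.]), array([1., 4., 2.]))
(array([388., -34., 163.]), array([1., 1., 0.]))
(array([313.,  19., 162.]), array([-0., -1., -0.]))
```

```bash
python3 - <<'E'
from h import *
inc((290,450,290),50)
E
```

```text
t0.20 tcp [178.94 546.   252.54] yaw 71.85 zaxis [-6.0e-04 -1.3e-03 -1.0e+00] F [-0.25 -0.21 -0.73] T [-0.042 -0.034  0.058] open 85.3
inc [-0.9028 -0.3779 -0.2494] [-1.800e-03  1.000e-04  4.856e-01]
```

Call:
step_arm:
  increments: [-0.45, -0.19, -0.25, 0, 0, 0.25, -0.9, -0.38, -0.25, 0, 0, 0.48, -0.9, -0.38, -0.25, 0, 0, 0.48, -0.9, -0.38, -0.25, 0, 0, 0.48, -0.9, -0.38, -0.25, 0, 0, 0.48]
  claw: 0.4

```text
t: 0.62
ee_pos: [293.5, 447.2, 291.3]
orientation: [0.343, 0.939, -0.0, 0.002]
ft_force: [0.3, 0.8, -0.4]
opening: 51.4
```

```bash
python3 - <<'E'
from h import *
inc((385,330,290),30)
E
```

```text
t0.62 tcp [293.48 447.24 291.33] yaw 49.92 zaxis [ 0.0029 -0.0014 -1.    ] F [ 0.3   0.77 -0.4 ] T [-0.013 -0.038  0.027] open 51.4
inc [-0.9701 -0.2052  0.0117] [0.0017 0.0037 0.4427]
```

Call:
step_arm:
  increments: [-0.3, -0.15, 0, 0, 0, 0.15, -0.6, -0.3, 0, 0, 0, 0.3, -0.8, -0.4, 0, 0, 0, 0.4, -1, -0.5, 0, 0, 0, 0.45, -1, -0.5, 0, 0, 0, 0.45, -1, -0.5, 0, 0, 0, 0.45]

```text
t: 1.12
ee_pos: [360.6, 291.7, 291.6]
orientation: [0.504, 0.864, 0.0, 0.001]
ft_force: [0.5, 0.2, -0.4]
opening: 51.1
```

```bash
python3 - <<'E'
from h import *
inc((430,125,290),23)
E
```

```text
t1.12 tcp [360.59 291.66 291.58] yaw 29.44 zaxis [ 0.0026 -0.0014 -1.    ] F [ 0.47  0.16 -0.36] T [ 0.016 -0.007 -0.005] open 51.1
inc [-1.195  -0.1431  0.0132] [0.0022 0.003  0.1431]
```

Call:
step_arm:
  increments: [-0.3, -0.05, 0, 0, 0, 0.05, -0.6, -0.1, 0, 0, 0, 0.1, -0.8, -0.15, 0, 0, 0, 0.14, -1, -0.2, 0, 0, 0, 0.14, -1, -0.2, 0, 0, 0, 0.14, -1, -0.2, 0, 0, 0, 0.14]

```text
t: 1.62
ee_pos: [408.4, 146.6, 291.8]
orientation: [0.551, 0.834, 0.001, 0.001]
ft_force: [0.7, 0.0, -0.9]
opening: 51.2
```

Call:
step_arm:
  increments: [-0.3, -0.1, 0, 0, 0, 0, -0.6, -0.2, 0, 0, 0, 0, -0.8, -0.35, 0, 0, 0, 0, -1, -0.4, 0, 0, 0, 0, -1, -0.4, 0, 0, 0, 0, -1, -0.4, 0, 0, 0, 0]

```text
t: 2.12
ee_pos: [412.3, -14.4, 291.8]
orientation: [0.552, 0.834, 0.001, 0.001]
ft_force: [-0.6, 1.1, -0.5]
opening: 51.0
```

Call:
step_arm:
  increments: [-0.3, -0.1, 0, 0, 0, 0, -0.6, -0.2, 0, 0, 0, 0, -0.8, -0.35, 0, 0, 0, 0, -1, -0.4, 0, 0, 0, 0, -1, -0.4, 0, 0, 0, 0, -1, -0.4, 0, 0, 0, 0]

```text
t: 2.62
ee_pos: [416.7, -174.9, 291.3]
orientation: [0.552, 0.834, 0.002, 0.0]
ft_force: [-0.2, 0.4, -0.8]
opening: 51.0
```

```bash
python3 - <<'E'
from h import *
inc((502.6,-404,200),22.5)
E
```

```text
t2.62 tcp [ 416.72 -174.92  291.34] yaw 23.03 zaxis [ 0.0021  0.0029 -1.    ] F [-0.2   0.39 -0.82] T [ 0.061 -0.027 -0.047] open 51.0
inc [-1.6306 -0.0724  0.6057] [ 0.0038 -0.0024  0.0118]
```

Call:
step_arm:
  increments: [-0.3, 0, 0.1, 0, 0, 0, -0.6, 0, 0.2, 0, 0, 0, -0.8, -0.05, 0.3, 0, 0, 0, -1, -0.05, 0.4, 0, 0, 0, -1, -0.05, 0.4, 0, 0, 0, -1, -0.05, 0.4, 0, 0, 0]

```text
t: 3.12
ee_pos: [469.5, -313.0, 228.3]
orientation: [0.551, 0.835, 0.003, -0.003]
ft_force: [0.5, 0.8, 0.8]
opening: 51.1
```

```bash
python3 - <<'E'
from h import *
inc((502.6,-404,150),22.5)
E
```

```text
t3.12 tcp [ 469.46 -313.03  228.29] yaw 23.16 zaxis [-0.0016  0.008  -1.    ] F [0.54 0.84 0.84] T [ 0.037 -0.006  0.039] open 51.1
inc [-0.6486 -0.0363  0.5167] [ 0.0021 -0.0101  0.0147]
```

Call:
step_arm:
  increments: [-0.3, -0.02, 0.2, 0, -0.01, 0.01, -0.5, -0.03, 0.4, 0, -0.01, 0.015, -0.65, -0.036, 0.517, 0, -0.01, 0.015, -0.65, -0.036, 0.517, 0, -0.01, 0.015, -0.65, -0.036, 0.517, 0, -0.01, 0.015]

```text
t: 3.53
ee_pos: [502.9, -400.7, 146.8]
orientation: [0.555, 0.832, 0.002, -0.003]
ft_force: [0.2, 0.2, 1.3]
opening: 51.3
```

```bash
python3 - <<'E'
from h import *
for n in("scene","top"):
    im,c=cam(n); s=np.clip(im[:,:,::-1]*1.5,0,255).astype(np.uint8)
    u,v=(380,215) if n=="scene" else (362,227)
    cv2.imwrite(f"pics/{n}1.png",cv2.resize(s[v-50:v+50,u-70:u+70],None,fx=5,fy=5,interpolation=cv2.INTER_CUBIC))
inc((502.6,-404,80),22.5)
E
```

```text
t3.63 tcp [ 504.21 -401.94  151.92] yaw 22.64 zaxis [ 3.2e-03  1.0e-04 -1.0e+00] F [ 0.   -0.56 -0.01] T [-0.008  0.001  0.058] open 51.3
inc [-0.008  -0.0166  0.4794] [0.0038 0.0014 0.0031]
```

View pics/scene1.png

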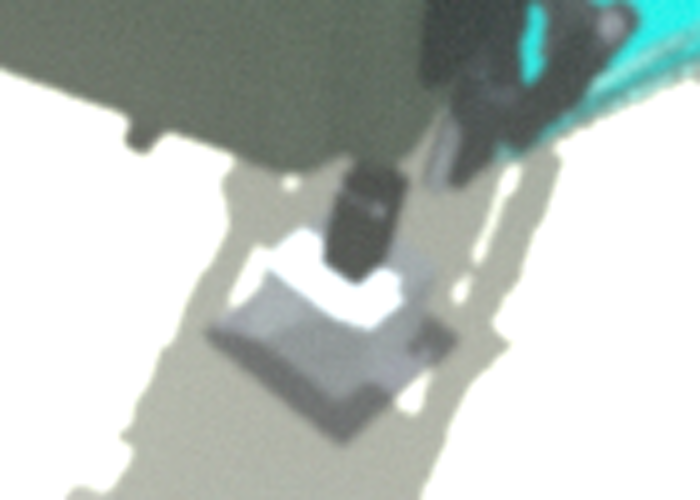

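View pics/top1.png

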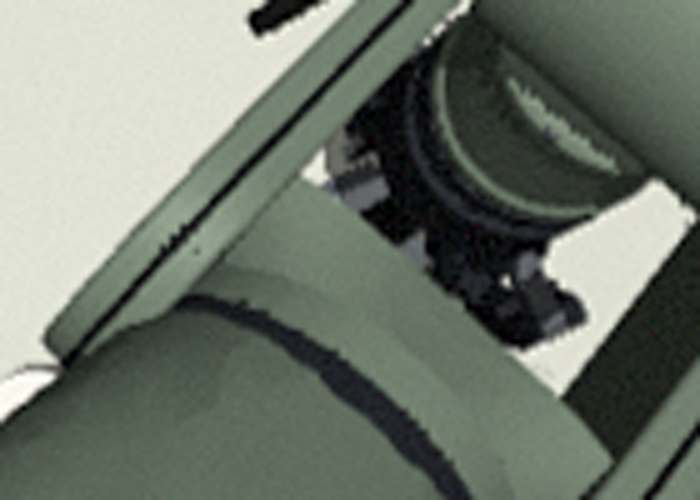

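Call:
step_arm:
  increments: [-0.004, -0.015, 0.15, 0, 0, 0, -0.004, -0.015, 0.35, 0, 0, 0, -0.004, -0.015, 0.48, 0, 0, 0, -0.004, -0.015, 0.48, 0, 0, 0, -0.004, -0.015, 0.48, 0, 0, 0]

```text
t: 4.05
ee_pos: [503.3, -402.0, 82.3]
orientation: [0.554, 0.833, 0.001, 0.002]
ft_force: [0.0, -0.8, 1.0]
opening: 51.6
```

```bash
python3 - <<'E'
from h import *
for n in("scene",):
    im,c=cam(n); s=im[:,:,::-1].copy()
    u,v=(380,215) if n=="scene" else (362,227)
    cv2.imwrite(f"pics/{n}2.png",cv2.resize(s[v-50:v+50,u-70:u+70],None,fx=5,fy=5,interpolation=cv2.INTER_CUBIC))
for i in range(4):
  inc((502.6,-404,80),22.5); cams.get_image("scene")
E
```

```text
t4.10 tcp [ 504.15 -403.24   83.51] yaw 22.72 zaxis [ 0.0067 -0.0032 -1.    ] F [-1.41  0.4  -0.09] T [-0.012  0.062 -0.018] open 51.4
inc [-0.0006 -0.0116  0.0233] [0.0063 0.007  0.0049]
t4.15 tcp [ 504.48 -403.99   83.99] yaw 22.70 zaxis [ 0.0076 -0.0043 -1.    ] F [ 0.17 -0.88  0.98] T [0.002 0.011 0.   ] open 51.4
inc [ 0.005  -0.0117  0.0265] [0.0068 0.0088 0.0045]
t4.20 tcp [ 504.48 -404.38   83.95] yaw 22.69 zaxis [ 0.0077 -0.0045 -1.    ] F [-0.17 -0.38  0.21] T [-0.037 -0.001  0.019] open 51.1
inc [ 0.0073 -0.0107  0.0262] [0.0068 0.0091 0.0042]
t4.25 tcp [ 504.28 -404.45   83.55] yaw 22.67 zaxis [ 0.0073 -0.0041 -1.    ] F [ 0.37 -0.18  0.51] T [ 0.04  -0.006  0.001] open 51.4
inc [ 0.0072 -0.0093  0.0236] [0.0066 0.0085 0.0038]
```

View pics/scene2.png

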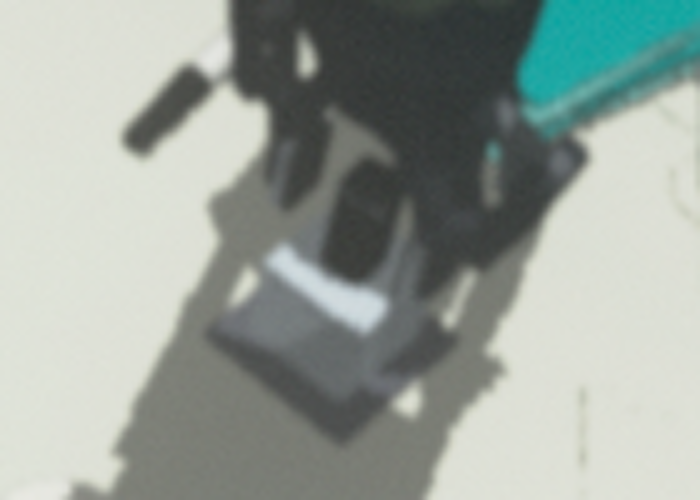

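Call:
step_arm:
  increments: [0.007, -0.01, 0.026, 0.0066, 0.0085, 0, 0.007, -0.01, 0.026, 0.0066, 0.0085, 0, 0.007, -0.01, 0.026, 0.0066, 0.0085, 0, 0.007, -0.01, 0.026, 0.0066, 0.0085, 0]

```text
t: 4.63
ee_pos: [502.2, -404.1, 79.0]
orientation: [0.554, 0.832, 0.0, -0.001]
ft_force: [0.7, 0.4, -0.3]
opening: 51.1
```

Call:
step_arm:
  increments: [0, 0, 0, 0, 0, 0, 0, 0, 0, 0, 0, 0, 0, 0, 0, 0, 0, 0, 0, 0, 0, 0, 0, 0, 0, 0, 0, 0, 0, 0, 0, 0, 0, 0, 0, 0]
  claw: 1
  force: 40

```text
t: 5.13
ee_pos: [502.2, -404.1, 79.0]
orientation: [0.554, 0.832, 0.0, -0.0]
ft_force: [0.4, 0.7, -0.4]
opening: 19.6
```

```bash
python3 - <<'E'
from h import *
inc((502.6,-404,80),22.5)
E
```

```text
t5.13 tcp [ 502.2  -404.12   78.97] yaw 22.65 zaxis [-7.e-04  7.e-04 -1.e+00] F [ 0.44  0.71 -0.36] T [-0.082 -0.031  0.036] open 19.6
inc [-0.0003  0.0028 -0.0069] [-0.0005 -0.0011  0.0033]
```

Call:
step_arm:
  increments: [0, 0, -0.05, 0, 0, 0, 0, 0, -0.15, 0, 0, 0, 0, 0, -0.3, 0, 0, 0, 0, 0, -0.45, 0, 0, 0, 0, 0, -0.6, 0, 0, 0, 0, 0, -0.65, 0, 0, 0, 0, 0, -0.65, 0, 0, 0, 0, 0, -0.65, 0, 0, 0]
  force: 90

```text
t: 5.8
ee_pos: [502.1, -404.0, 176.2]
orientation: [0.554, 0.832, 0.0, -0.001]
ft_force: [-0.1, -0.0, -2.2]
opening: 19.1
```

```bash
python3 - <<'E'
from h import *
for n in("scene",):
    im,c=cam(n); s=im[:,:,::-1].copy()
    u,v=(380,195)
    cv2.imwrite(f"pics/{n}3.png",cv2.resize(s[v-45:v+45,u-60:u+60],None,fx=6.5,fy=6.5,interpolation=cv2.INTER_CUBIC))
inc((502.6,-404,160),-5.7)
print(proj(c,(502.2,-404.1,176.5-71)),proj(c,(502.2,-404.1,176.5-29)))
E
```

```text
t5.85 tcp [ 501.5  -403.45  174.96] yaw 22.65 zaxis [-0.0025  0.0026 -1.    ] F [-0.19  0.86 -1.74] T [-0.064 -0.005  0.048] open 18.7
inc [-0.0066  0.0055  0.0997] [-0.0027 -0.0038  0.6299]
[385.05702496 198.8496188 ] [389.43242287 183.07679799]
```

View pics/scene3.png

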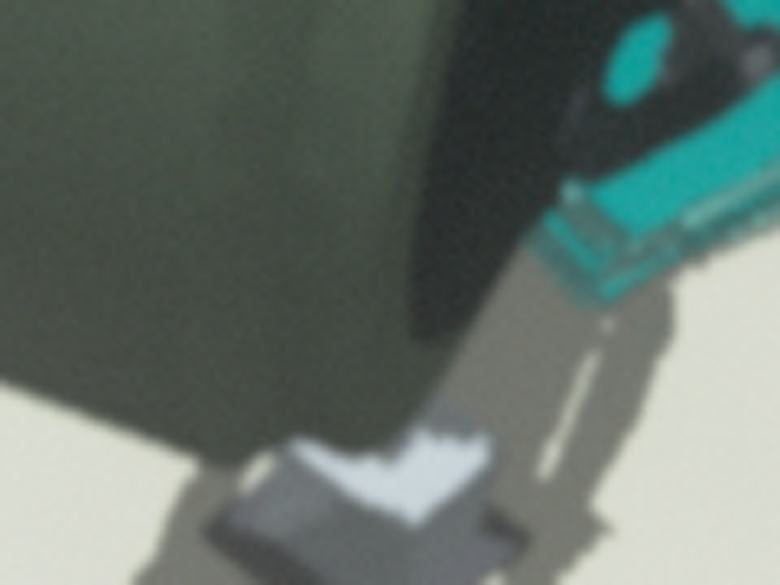

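```bash
python3 - <<'E'
from h import *
inc((515,-300,185),8)
E
```

```text
t5.85 tcp [ 501.5  -403.45  174.96] yaw 22.65 zaxis [-0.0025  0.0026 -1.    ] F [-0.19  0.86 -1.74] T [-0.064 -0.005  0.048] open 18.7
inc [ 0.602   0.3485 -0.0654] [-0.0022 -0.0041  0.3255]
```

Call:
step_arm:
  increments: [0.2, 0.12, -0.05, 0, 0, 0.15, 0.4, 0.25, -0.1, 0, 0, 0.3, 0.6, 0.35, -0.1, 0, 0, 0.45, 0.75, 0.45, -0.1, 0, 0, 0.63, 0.75, 0.45, -0.1, 0, 0, 0.63, 0.75, 0.45, -0.1, 0, 0, 0.63]

```text
t: 6.35
ee_pos: [519.7, -271.5, 188.0]
orientation: [0.74, 0.672, -0.001, -0.004]
ft_force: [0.6, -0.1, -0.7]
opening: 18.7
```

```bash
python3 - <<'E'
from h import *
inc((534.6,-191,185),-5.7)
for n in("scene","top"):
    im,c=cam(n); s=im[:,:,::-1].copy(); cv2.imwrite(f"pics/{n}4.png",s)
E
```

```text
t6.35 tcp [ 519.65 -271.45  188.03] yaw -5.51 zaxis [-0.0061  0.0048 -1.    ] F [ 0.55 -0.14 -0.67] T [-0.016  0.045 -0.036] open 18.7
inc [0.5433 0.0479 0.0221] [-0.0083 -0.0053  0.0043]
```

View pics/scene4.png

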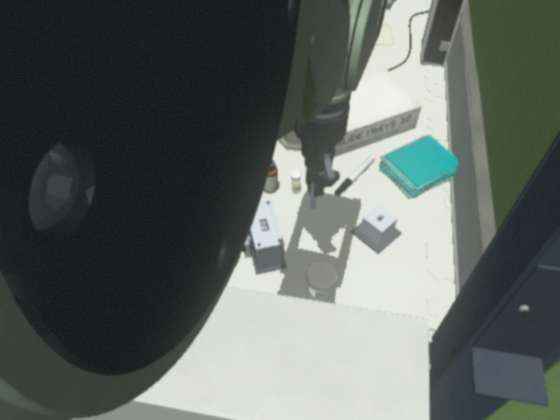

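View pics/top4.png

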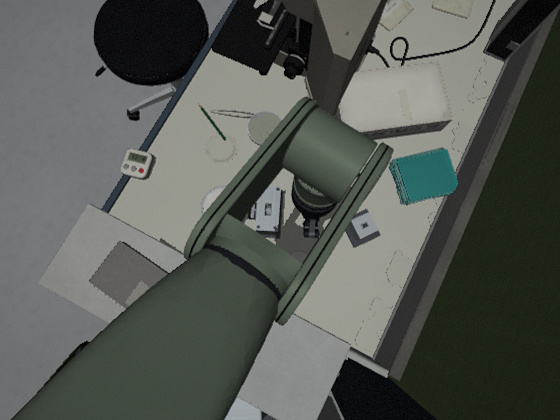

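Both the block's hole (scene ≈(379,218), top ≈(363,226)) and the tool (scene ≈(313,195)) are visible now; I'll zoom.

```bash
python3 - <<'E'
import cv2,numpy as np
a=cv2.imread("pics/scene4.png");b=cv2.imread("pics/top4.png")
f=lambda i,u,v,w,k:cv2.resize(i[v-w:v+w,u-w:u+w],(2*w*k,2*w*k),interpolation=cv2.INTER_CUBIC)
o=np.hstack([f(a,379,218,13,15),f(b,363,226,13,15)]);cv2.imwrite("pics/hole.png",o)
cv2.imwrite("pics/tool4.png",np.hstack([f(a,315,190,26,15)]))
E
```

```text
(no output)
```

View pics/hole.png

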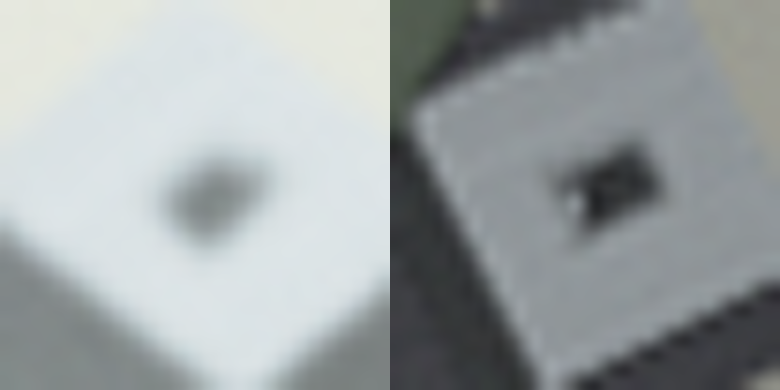

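View pics/tool4.png

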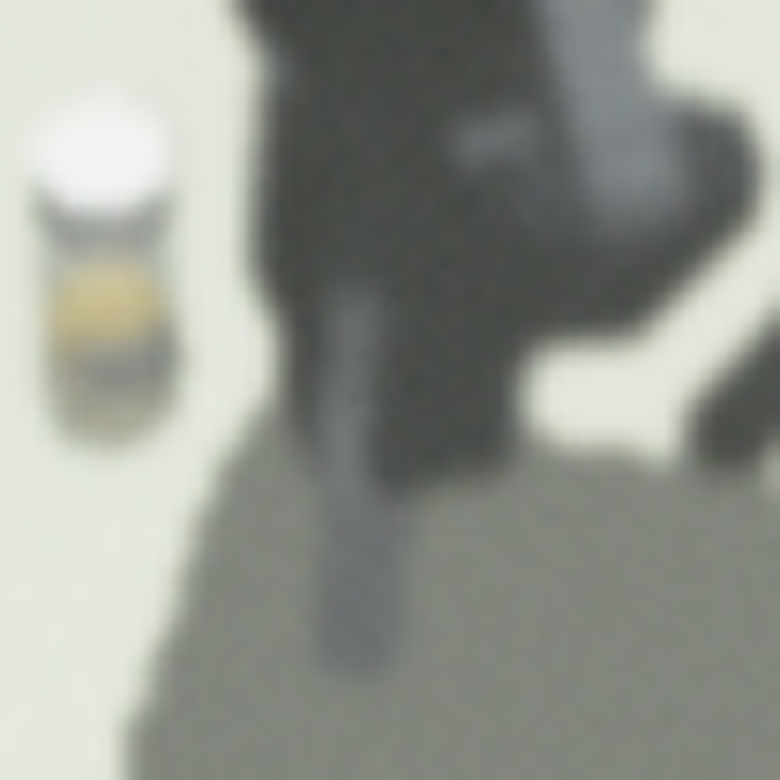

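```bash
python3 - <<'E'
from h import *
C={n:tuple(np.load(n+"_c.npy",allow_pickle=True)) for n in("scene","top")}
s=telemetry.get_state();R=Rn.from_quat(s["orientation"]).as_matrix()
tip=s["ee_pos"]+R@[0,0,71];print(tip,proj(C["scene"],tip),s["ee_pos"])
print(at(C["scene"],312.9,208.5,tip[2]))
# hole centre
print("hole",at(C["scene"],366+(213+.5)/15-.5,205+(193+.5)/15-.5,50),at(C["top"],350+(215+.5)/15-.5,213+(188+.5)/15-.5,50))
inc((534.6,-191,185),-5.7)
E
```

```text
[ 519.54440508 -273.51881236  117.80977776] [312.97521955 207.1008906 ] [ 519.87430009 -273.76139386  188.80859693]
[ 516.78377666 -272.24235443  117.80977776]
hole [ 503.21307593 -404.52429175   50.        ] [ 502.60101178 -402.9416967    50.        ]
t6.45 tcp [ 519.87 -273.76  188.81] yaw -5.63 zaxis [-0.0046  0.0034 -1.    ] F [-0.44 -1.25 -1.31] T [-0.009 -0.044  0.009] open 19.1
inc [0.5586 0.0437 0.0268] [-0.0063 -0.0037  0.0015]
```

Call:
step_arm:
  increments: [0.15, 0.01, 0, -0.005, -0.004, 0, 0.3, 0.02, 0, -0.005, -0.004, 0, 0.45, 0.035, 0.02, -0.005, -0.004, 0, 0.559, 0.044, 0.08, -0.005, -0.004, 0, 0.559, 0.044, 0.16, -0.005, -0.004, 0, 0.559, 0.044, 0.16, -0.005, -0.004, 0, 0.559, 0.044, 0.16, -0.005, -0.004, 0]

```text
t: 7.03
ee_pos: [533.5, -191.9, 163.5]
orientation: [0.741, 0.671, -0.001, -0.002]
ft_force: [-0.0, 0.1, -1.6]
opening: 19.0
```

```bash
python3 - <<'E'
from h import *
im,c=cam("scene")
cv2.imwrite("pics/s5.png",cv2.resize(im[170:290,200:340,::-1],None,fx=5.5,fy=5.5,interpolation=cv2.INTER_CUBIC))
im,c=cam("top")
cv2.imwrite("pics/t5.png",cv2.resize(im[150:270,200:340,::-1],None,fx=5.5,fy=5.5,interpolation=cv2.INTER_CUBIC))
inc((534.6,-191,153),-5.65)
E
```

```text
t7.13 tcp [ 534.53 -192.46  165.06] yaw -5.71 zaxis [-1.e-03 -6.e-04 -1.e+00] F [ 0.06 -0.9  -0.88] T [0.034 0.024 0.034] open 19.0
inc [ 0.0098 -0.0004  0.0804] [-0.0012  0.0009 -0.0014]
```

View pics/s5.png

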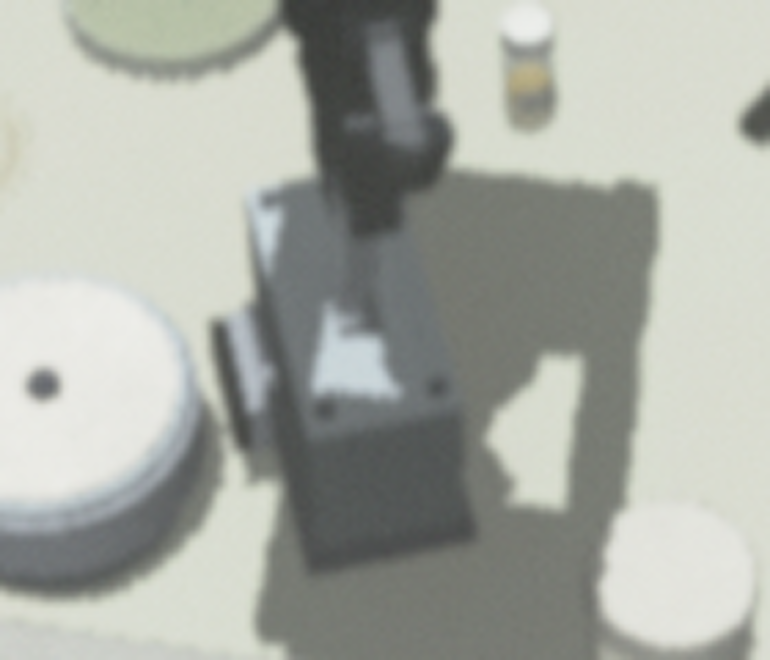

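View pics/t5.png

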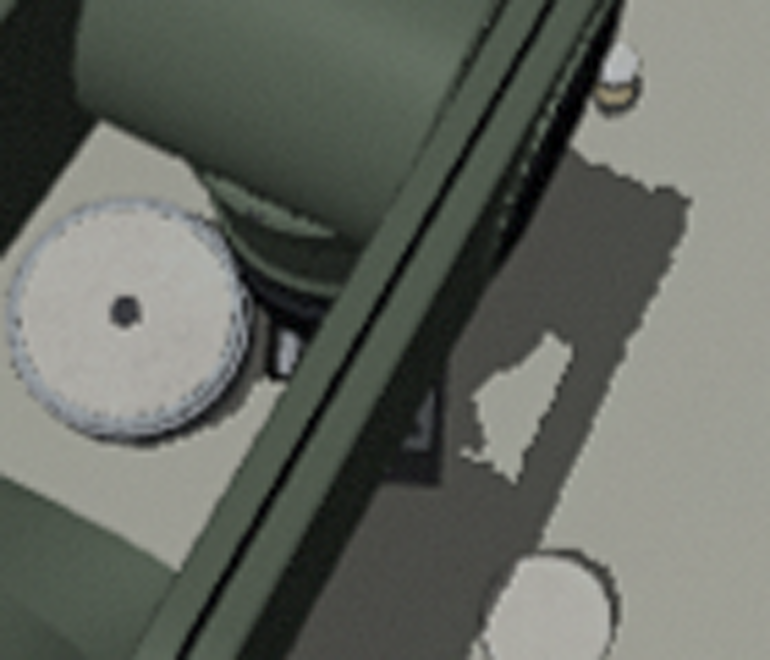

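Call:
step_arm:
  increments: [0.008, 0.001, 0.03, 0, 0, 0, 0.01, 0.001, 0.06, 0, 0, 0, 0.01, 0.001, 0.09, 0, 0, 0, 0.01, 0.001, 0.09, 0, 0, 0, 0.01, 0.001, 0.09, 0, 0, 0, 0.01, 0.001, 0.09, 0, 0, 0]

```text
t: 7.63
ee_pos: [534.8, -191.0, 151.5]
orientation: [0.742, 0.671, -0.001, -0.0]
ft_force: [-1.3, -0.2, -1.2]
opening: 19.0
```

```bash
python3 - <<'E'
from h import *
im,c=cam("scene")
cv2.imwrite("pics/s6.png",cv2.resize(im[200:250,230:290,::-1],None,fx=13,fy=13,interpolation=cv2.INTER_CUBIC))
inc((534.6,-191,144),-5.65)
E
```

```text
t7.68 tcp [ 534.94 -191.03  151.68] yaw -5.71 zaxis [-8.e-04 -7.e-04 -1.e+00] F [-0.05 -0.31 -1.57] T [ 0.021 -0.029  0.009] open 19.2
inc [-0.     -0.0022  0.0512] [-0.0009  0.001  -0.0014]
```

View pics/s6.png

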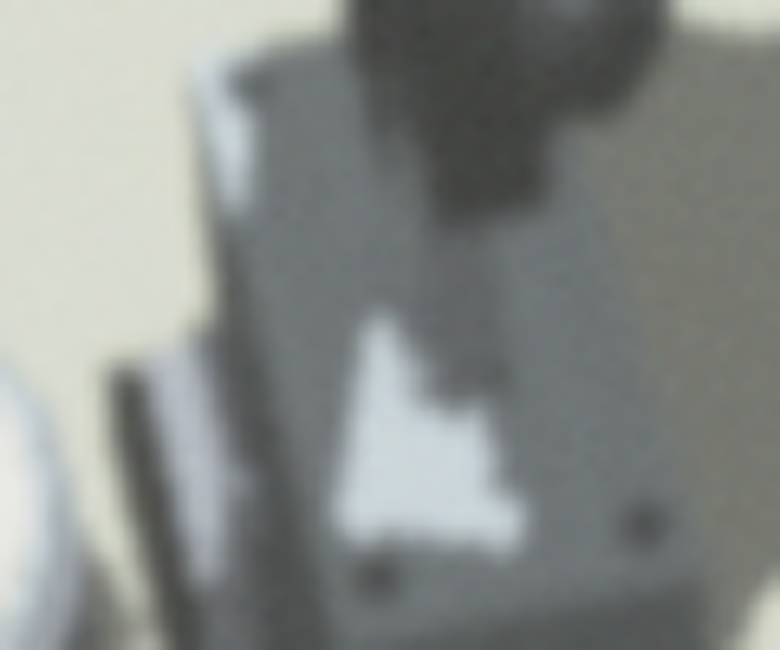

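Call:
step_arm:
  increments: [0, -0.002, 0.007, 0, 0, 0, 0, -0.002, 0.014, 0, 0, 0, 0, -0.002, 0.021, 0, 0, 0, 0, -0.002, 0.028, 0, 0, 0, 0, -0.002, 0.035, 0, 0, 0, 0, -0.002, 0.042, 0, 0, 0, 0, -0.002, 0.049, 0, 0, 0]

```text
t: 8.27
ee_pos: [534.6, -191.0, 144.2]
orientation: [0.741, 0.671, -0.001, -0.0]
ft_force: [-1.0, 0.2, -0.5]
opening: 19.1
```

```bash
python3 - <<'E'
from h import *
inc((534.6,-191,138),-5.65)
E
```

```text
t8.27 tcp [ 534.6  -191.    144.17] yaw -5.71 zaxis [-8.e-04 -7.e-04 -1.e+00] F [-0.96  0.21 -0.52] T [-0.01  -0.012  0.009] open 19.1
inc [0.0001 0.0001 0.0412] [-0.001   0.001  -0.0014]
```

Call:
step_arm:
  increments: [0, 0, 0.008, 0, 0, 0, 0, 0, 0.016, 0, 0, 0, 0, 0, 0.024, 0, 0, 0, 0, 0, 0.032, 0, 0, 0, 0, 0, 0.038, 0, 0, 0, 0, 0, 0.044, 0, 0, 0]

```text
t: 8.77
ee_pos: [534.6, -191.0, 137.5]
orientation: [0.741, 0.671, -0.001, -0.0]
ft_force: [-0.0, 0.2, -0.4]
opening: 19.2
```

```bash
python3 - <<'E'
from h import *
inc((534.6,-191,131.5),-5.65)
E
```

```text
t8.77 tcp [ 534.61 -190.99  137.48] yaw -5.71 zaxis [-8.e-04 -7.e-04 -1.e+00] F [-0.01  0.21 -0.38] T [0.005 0.039 0.002] open 19.2
inc [-0.0001  0.      0.0399] [-0.001   0.001  -0.0013]
```

Call:
step_arm:
  increments: [0, 0, 0.008, 0, 0, 0, 0, 0, 0.016, 0, 0, 0, 0, 0, 0.024, 0, 0, 0, 0, 0, 0.032, 0, 0, 0, 0, 0, 0.04, 0, 0, 0, 0, 0, 0.04, 0, 0, 0]

```text
t: 9.27
ee_pos: [534.4, -190.9, 131.1]
orientation: [0.741, 0.671, -0.001, -0.0]
ft_force: [-0.2, 0.6, -1.9]
opening: 19.1
```

```bash
python3 - <<'E'
from h import *
inc((534.6,-191,131.5),-5.65)
E
```

```text
t9.27 tcp [ 534.4  -190.88  131.11] yaw -5.71 zaxis [-1.4e-03 -4.0e-04 -1.0e+00] F [-0.16  0.57 -1.87] T [-0.041 -0.033  0.016] open 19.1
inc [-0.0006  0.0014 -0.0026] [-0.0017  0.0007 -0.0013]
```

Call:
step_arm:
  increments: [0, 0.004, 0, 0, 0, 0, 0, 0.008, 0, 0, 0, 0, 0, 0.012, 0, 0, 0, 0, 0, 0.016, 0, 0, 0, 0, 0, 0.02, 0, 0, 0, 0, 0, 0.024, 0, 0, 0, 0, 0, 0.028, 0, 0, 0, 0]

```text
t: 9.85
ee_pos: [538.6, -191.3, 131.1]
orientation: [0.741, 0.671, -0.001, -0.0]
ft_force: [-0.5, -0.1, -0.8]
opening: 18.8
```

```bash
cat >> h.py <<'E'
def adj():
    s=telemetry.get_state();R=Rn.from_quat(s["orientation"]).as_matrix();tip=s["ee_pos"]+R@[0,0,71]
    a=np.radians(-5.7);d=tip[:2]-[545.5,-192.1];u=np.array([np.cos(a),np.sin(a)])
    print("t%.2f"%s["t"],"adj x %.2f y %.2f z %.2f"%(d@u,-d[0]*u[1]+d[1]*u[0],tip[2]),"F along %.2f"%(s["ft_force"][:2]@u),s["ft_force"].round(2),s["torque"].round(3),"tilt",R[:2,2].round(4))
E
python3 -c "
from h import *
adj()"
```

```text
t9.85 adj x -7.04 y 0.05 z 60.13 F along -0.51 [-0.52 -0.05 -0.8 ] [ 0.015  0.071 -0.026] tilt [-0.0015 -0.0004]
```

Call:
step_arm:
  increments: [0, 0.004, 0, 0, 0, 0, 0, 0.008, 0, 0, 0, 0, 0, 0.012, 0, 0, 0, 0, 0, 0.016, 0, 0, 0, 0]

```text
t: 10.18
ee_pos: [540.6, -191.5, 131.0]
orientation: [0.741, 0.671, -0.001, -0.001]
ft_force: [-1.5, 0.9, 0.5]
opening: 19.2
```

```bash
python3 -c "
from h import *
adj()"
```

```text
t10.18 adj x -5.10 y 0.08 z 60.04 F along -1.57 [-1.48  0.93  0.49] [-0.002  0.432  0.007] tilt [-0.0026 -0.0002]
```

Call:
step_arm:
  increments: [0, 0.004, 0, 0, 0, 0, 0, 0.008, 0, 0, 0, 0, 0, 0.012, 0, 0, 0, 0, 0, 0.016, 0, 0, 0, 0]

```text
t: 10.52
ee_pos: [542.7, -191.7, 131.0]
orientation: [0.741, 0.671, -0.001, -0.001]
ft_force: [-3.4, 0.8, 0.5]
opening: 19.1
```

```bash
python3 -c "
from h import *
adj()"
```

```text
t10.52 adj x -3.10 y 0.13 z 59.95 F along -3.50 [-3.43  0.81  0.54] [ 0.034  0.652 -0.025] tilt [-0.0036  0.    ]
```

Call:
step_arm:
  increments: [0, 0.004, 0, 0, 0, 0, 0, 0.008, 0, 0, 0, 0, 0, 0.012, 0, 0, 0, 0, 0, 0.016, 0, 0, 0, 0]

```text
t: 10.85
ee_pos: [545.2, -191.9, 131.0]
orientation: [0.741, 0.671, -0.001, -0.001]
ft_force: [-2.3, -0.0, -0.5]
opening: 19.3
```

```bash
python3 -c "
from h import *
adj()"
```

```text
t10.85 adj x -0.54 y 0.14 z 59.96 F along -2.33 [-2.34 -0.02 -0.48] [ 0.017  0.401 -0.002] tilt [-0.0033  0.    ]
```

Call:
step_arm:
  increments: [0, 0.004, 0, 0, 0, 0, 0, 0.008, 0, 0, 0, 0, 0, 0.012, 0, 0, 0, 0, 0, 0.016, 0, 0, 0, 0]

```text
t: 11.18
ee_pos: [548.5, -192.3, 131.2]
orientation: [0.741, 0.671, -0.001, -0.0]
ft_force: [-0.2, -0.7, -1.4]
opening: 18.9
```

```bash
python3 -c "
from h import *
adj()"
```

```text
t11.18 adj x 2.87 y 0.07 z 60.16 F along -0.09 [-0.15 -0.67 -1.44] [0.029 0.063 0.029] tilt [-0.0014 -0.0004]
```

```bash
python3 - <<'E'
from h import *
im,c=cam("scene"); a=np.load("scene.npy")
f=lambda i:cv2.resize(i[212:262,200:258,::-1],None,fx=6.8,fy=6.8,interpolation=cv2.INTER_CUBIC)
cv2.imwrite("pics/s7.png",np.hstack([f(a),f(im)]))
adj()
E
```

```text
t11.23 adj x 2.68 y 0.07 z 60.15 F along 0.29 [ 0.26 -0.34 -1.12] [-0.02   0.018  0.021] tilt [-0.0019 -0.0004]
```

View pics/s7.png

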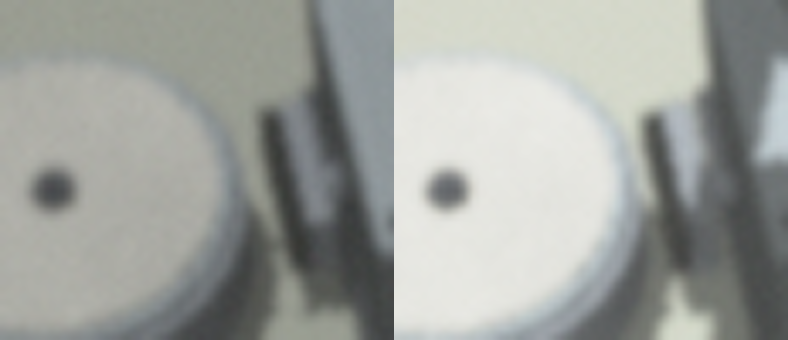

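```bash
python3 - <<'E'
from fit import *
for P in [(378,240),(378,290),(378,345)]:
    p=at(C["top"],*cr(195,168,7,[P])[0],51); a=np.radians(-5.7)
    d=p[:2]-[556.2,-90.6]; print(p, "along adj y dist",-(-d[0]*np.sin(a)+d[1]*np.cos(a)))
for P in [(264,112),(300,268)]:
    p=at(C["scene"],*cr(200,212,6.8,[P])[0],51); d=p[:2]-[556.2,-90.6]; print(p,-(-d[0]*np.sin(a)+d[1]*np.cos(a)))
for P in [(250,118),(288,270)]:
    p=at(C["scene"],*cr(200,212,6.8,[P])[0],51); d=p[:2]-[556.2,-90.6]; print("now",p,-(-d[0]*np.sin(a)+d[1]*np.cos(a)))
E
```

```text
[ 565.82577201 -148.47050397   51.        ] along adj y dist 56.62833804879294
[ 549.47662751 -148.06888947   51.        ] along adj y dist 57.85250223714349
[ 531.63493939 -147.63061083   51.        ] along adj y dist 59.18842263795335
[ 568.5028369  -151.19153367   51.        ] 59.070028384404225
[ 517.75143905 -145.36706265   51.        ] 58.3149721871138
now [ 567.88577571 -147.09635105   51.        ] 55.056380480390786
now [ 518.22075358 -142.27067695   51.        ] 55.18728415566618
```

Call:
step_arm:
  increments: [0, 0, -0.02, 0, 0, 0, 0, 0, -0.05, 0, 0, 0, 0, 0, -0.08, 0, 0, 0, 0, 0, -0.08, 0, 0, 0, 0, 0, -0.08, 0, 0, 0]

```text
t: 11.65
ee_pos: [548.8, -192.5, 144.0]
orientation: [0.741, 0.671, -0.001, 0.0]
ft_force: [1.1, -0.0, -0.8]
opening: 19.0
```

```bash
python3 -c "
from h import *
adj();inc((534.6,-191,143.2),-5.7)"
```

```text
t11.65 adj x 3.26 y -0.15 z 72.96 F along 1.06 [ 1.06 -0.04 -0.76] [-0.014 -0.025  0.046] tilt [-0.0006 -0.001 ]
t11.65 tcp [ 548.77 -192.5   143.96] yaw -5.71 zaxis [-6.e-04 -1.e-03 -1.e+00] F [ 1.06 -0.04 -0.76] T [-0.014 -0.025  0.046] open 19.0
inc [ 0.0006 -0.095   0.0051] [-0.0006  0.0014 -0.0001]
```

Call:
step_arm:
  increments: [0, -0.02, 0, 0, 0.001, 0, 0, -0.045, 0, 0, 0.001, 0, 0, -0.07, 0, 0, 0.001, 0, 0, -0.094, 0, 0, 0.001, 0, 0, -0.094, 0, 0, 0.001, 0, 0, -0.094, 0, 0, 0.001, 0]

```text
t: 12.15
ee_pos: [534.4, -191.1, 143.9]
orientation: [0.742, 0.671, -0.0, -0.0]
ft_force: [-0.3, 0.1, -1.1]
opening: 19.1
```

```bash
python3 -c "
from h import *
adj();inc((534.6,-191,131),-5.7)"
```

```text
t12.15 adj x -11.23 y -0.08 z 72.86 F along -0.35 [-0.35  0.07 -1.06] [ 0.004 -0.001  0.012] tilt [-0.0007 -0.0001]
t12.15 tcp [ 534.37 -191.05  143.86] yaw -5.72 zaxis [-7.e-04 -1.e-04 -1.e+00] F [-0.35  0.07 -1.06] T [ 0.004 -0.001  0.012] open 19.1
inc [0.0005 0.0016 0.0857] [-0.0008  0.0002 -0.0005]
```

Call:
step_arm:
  increments: [0, 0, 0.01, 0, 0, 0, 0, 0, 0.02, 0, 0, 0, 0, 0, 0.03, 0, 0, 0, 0, 0, 0.04, 0, 0, 0, 0, 0, 0.045, 0, 0, 0]

```text
t: 12.57
ee_pos: [534.3, -191.0, 136.7]
orientation: [0.741, 0.671, -0.0, -0.0]
ft_force: [-0.1, -1.0, -1.7]
opening: 19.3
```

```bash
python3 -c "
from h import *
adj();inc((534.6,-191,131),-5.7)"
```

```text
t12.57 adj x -11.36 y 0.02 z 65.70 F along 0.02 [-0.08 -0.99 -1.74] [-0.018  0.029 -0.012] tilt [-0.0011  0.0001]
t12.57 tcp [ 534.28 -190.96  136.7 ] yaw -5.72 zaxis [-1.1e-03  1.0e-04 -1.0e+00] F [-0.08 -0.99 -1.74] T [-0.018  0.029 -0.012] open 19.3
inc [-0.      0.0022  0.038 ] [-0.0015 -0.     -0.0004]
```

Call:
step_arm:
  increments: [0, 0, 0.01, 0, 0, 0, 0, 0, 0.02, 0, 0, 0, 0, 0, 0.03, 0, 0, 0, 0, 0, 0.04, 0, 0, 0, 0, 0, 0.04, 0, 0, 0]

```text
t: 12.98
ee_pos: [534.2, -190.9, 130.4]
orientation: [0.741, 0.671, -0.0, -0.001]
ft_force: [-1.1, -0.6, -1.3]
opening: 18.9
```

```bash
python3 -c "
from h import *
adj();inc((534.6,-191,131),-5.7)"
```

```text
t12.98 adj x -11.50 y 0.07 z 59.36 F along -1.01 [-1.07 -0.55 -1.28] [-0.011 -0.076  0.007] tilt [-0.0014  0.0003]
t12.98 tcp [ 534.16 -190.91  130.36] yaw -5.72 zaxis [-1.4e-03  3.0e-04 -1.0e+00] F [-1.07 -0.55 -1.28] T [-0.011 -0.076  0.007] open 18.9
inc [-0.0003  0.003  -0.0043] [-0.0019 -0.0002 -0.0004]
```

Call:
step_arm:
  increments: [0, 0.005, -0.004, 0, 0, 0, 0, 0.01, -0.004, 0, 0, 0, 0, 0.015, -0.004, 0, 0, 0, 0, 0.02, -0.004, 0, 0, 0, 0, 0.025, -0.004, 0, 0, 0, 0, 0.03, -0.004, 0, 0, 0, 0, 0.034, -0.004, 0, 0, 0]

```text
t: 13.57
ee_pos: [539.2, -191.4, 130.9]
orientation: [0.741, 0.671, -0.001, -0.001]
ft_force: [-1.8, -0.1, -0.2]
opening: 18.9
```

```bash
python3 -c "
from h import *
adj()"
```

```text
t13.57 adj x -6.50 y 0.09 z 59.95 F along -1.77 [-1.79 -0.06 -0.23] [-0.008  0.133 -0.018] tilt [-0.0019  0.0004]
```

Call:
step_arm:
  increments: [0, 0.004, 0, 0, 0, 0, 0, 0.008, 0, 0, 0, 0, 0, 0.012, 0, 0, 0, 0, 0, 0.016, 0, 0, 0, 0]

```text
t: 13.9
ee_pos: [541.1, -191.6, 130.8]
orientation: [0.741, 0.671, -0.001, -0.001]
ft_force: [-1.9, 0.2, 1.3]
opening: 18.7
```

```bash
python3 -c "
from h import *
adj()"
```

```text
t13.90 adj x -4.64 y 0.11 z 59.82 F along -1.92 [-1.9   0.24  1.33] [ 0.025  0.446 -0.014] tilt [-0.0031  0.0007]
```

Call:
step_arm:
  increments: [0, 0.004, 0, 0, 0, 0, 0, 0.008, 0, 0, 0, 0, 0, 0.012, 0, 0, 0, 0, 0, 0.016, 0, 0, 0, 0]

```text
t: 14.23
ee_pos: [543.2, -191.7, 130.8]
orientation: [0.741, 0.671, -0.001, -0.002]
ft_force: [-2.5, -0.4, 1.1]
opening: 19.0
```

```bash
python3 -c "
from h import *
adj()"
```

```text
t14.23 adj x -2.57 y 0.17 z 59.76 F along -2.40 [-2.46 -0.45  1.07] [ 0.049  0.628 -0.064] tilt [-0.0039  0.0008]
```

Call:
step_arm:
  increments: [0, 0.004, 0, 0, 0, 0, 0, 0.008, 0, 0, 0, 0, 0, 0.012, 0, 0, 0, 0]

```text
t: 14.48
ee_pos: [545.2, -191.9, 130.8]
orientation: [0.741, 0.671, -0.001, -0.002]
ft_force: [-2.3, 0.2, -0.6]
opening: 19.0
```

```bash
python3 -c "
from h import *
adj()"
```

```text
t14.48 adj x -0.63 y 0.15 z 59.80 F along -2.36 [-2.35  0.18 -0.6 ] [0.035 0.441 0.018] tilt [-0.0037  0.0008]
```

Call:
step_arm:
  increments: [0, 0.004, 0, 0, 0, 0, 0, 0.008, 0, 0, 0, 0, 0, 0.012, 0, 0, 0, 0, 0, 0.016, 0, 0, 0, 0]

```text
t: 14.82
ee_pos: [548.5, -192.4, 131.0]
orientation: [0.741, 0.671, -0.001, -0.001]
ft_force: [0.2, -0.8, -0.8]
opening: 19.1
```

```bash
python3 - <<'E'
from h import *
adj()
im,c=cam("scene"); a=np.load("scene.npy")
f=lambda i:cv2.resize(i[212:262,200:258,::-1],None,fx=6.8,fy=6.8,interpolation=cv2.INTER_CUBIC)
cv2.imwrite("pics/s8.png",np.hstack([f(a),f(im)]))
adj()
E
```

```text
t14.82 adj x 2.84 y 0.05 z 60.02 F along 0.29 [ 0.21 -0.75 -0.83] [-0.016  0.023  0.022] tilt [-0.0017  0.0003]
t14.87 adj x 2.57 y 0.08 z 59.96 F along -0.19 [-0.14  0.53 -2.02] [ 0.05 -0.01 -0.  ] tilt [-0.0024  0.0005]
```

View pics/s8.png

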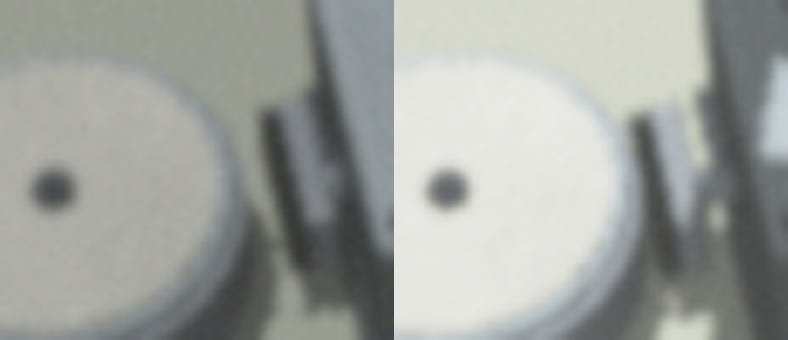

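Call:
step_arm:
  increments: [0, 0, -0.02, 0, 0, 0, 0, 0, -0.05, 0, 0, 0, 0, 0, -0.08, 0, 0, 0, 0, 0, -0.08, 0, 0, 0, 0, 0, -0.08, 0, 0, 0]

```text
t: 15.28
ee_pos: [548.7, -192.6, 143.8]
orientation: [0.741, 0.671, -0.0, -0.0]
ft_force: [-0.9, 0.9, -1.1]
opening: 18.7
```

```bash
python3 -c "
from h import *
adj();inc((534.6,-191,143.2),-5.7)"
```

```text
t15.28 adj x 3.22 y -0.19 z 72.80 F along -0.95 [-0.87  0.85 -1.05] [ 0.02  -0.01  -0.001] tilt [-0.0009 -0.0003]
t15.28 tcp [ 548.75 -192.59  143.8 ] yaw -5.72 zaxis [-9.e-04 -3.e-04 -1.e+00] F [-0.87  0.85 -1.05] T [ 0.02  -0.01  -0.001] open 18.7
inc [ 0.0011 -0.0949  0.0041] [-0.0012  0.0005 -0.0003]
```

Call:
step_arm:
  increments: [0, -0.02, 0, 0, 0, 0, 0, -0.045, 0, 0, 0, 0, 0, -0.07, 0, -0.001, 0, 0, 0, -0.093, 0, -0.001, 0, 0, 0, -0.093, 0, -0.001, 0, 0, 0, -0.093, 0, -0.001, 0, 0]

```text
t: 15.78
ee_pos: [534.5, -191.1, 143.7]
orientation: [0.742, 0.671, -0.0, -0.0]
ft_force: [0.6, -0.4, -1.1]
opening: 19.0
```

Call:
step_arm:
  increments: [0, 0, 0.01, 0, 0, 0, 0, 0, 0.02, 0, 0, 0, 0, 0, 0.03, 0, 0, 0, 0, 0, 0.04, 0, 0, 0, 0, 0, 0.045, 0, 0, 0]

```text
t: 16.2
ee_pos: [534.4, -191.0, 136.5]
orientation: [0.742, 0.671, -0.0, -0.0]
ft_force: [0.1, -0.2, -1.1]
opening: 19.3
```

```bash
python3 -c "
from h import *
adj();inc((534.6,-191,131),-5.7)"
```

```text
t16.20 adj x -11.23 y -0.02 z 65.52 F along 0.15 [ 0.14 -0.16 -1.14] [-0.029 -0.01  -0.041] tilt [-0.0009  0.0001]
t16.20 tcp [ 534.38 -191.    136.52] yaw -5.72 zaxis [-9.e-04  1.e-04 -1.e+00] F [ 0.14 -0.16 -1.14] T [-0.029 -0.01  -0.041] open 19.3
inc [0.0002 0.0015 0.0368] [-0.0011  0.     -0.0005]
```

Call:
step_arm:
  increments: [0, 0, 0.01, 0, 0, 0, 0, 0, 0.02, 0, 0, 0, 0, 0, 0.03, 0, 0, 0, 0, 0, 0.036, 0, 0, 0, 0, 0, 0.036, 0, 0, 0]

```text
t: 16.62
ee_pos: [534.2, -190.9, 130.8]
orientation: [0.742, 0.671, -0.0, -0.001]
ft_force: [0.0, 0.3, -1.0]
opening: 19.1
```

```bash
python3 -c "
from h import *
adj();inc((534.6,-191,131),-5.7)"
```

```text
t16.62 adj x -11.46 y 0.06 z 59.78 F along -0.01 [ 0.02  0.28 -0.99] [0.005 0.026 0.024] tilt [-0.0013  0.0003]
t16.62 tcp [ 534.2  -190.93  130.78] yaw -5.72 zaxis [-1.3e-03  3.0e-04 -1.0e+00] F [ 0.02  0.28 -0.99] T [0.005 0.026 0.024] open 19.1
inc [-0.0002  0.0027 -0.0015] [-0.0018 -0.0003 -0.0005]
```

Call:
step_arm:
  increments: [0, 0.005, -0.001, 0, 0, 0, 0, 0.01, -0.001, 0, 0, 0, 0, 0.015, -0.001, 0, 0, 0, 0, 0.02, -0.001, 0, 0, 0, 0, 0.025, -0.001, 0, 0, 0, 0, 0.028, -0.001, 0, 0, 0, 0, 0.031, -0.001, 0, 0, 0]

```text
t: 17.2
ee_pos: [538.8, -191.4, 130.9]
orientation: [0.742, 0.671, -0.0, -0.001]
ft_force: [-1.0, -0.5, -1.4]
opening: 18.8
```

```bash
python3 -c "
from h import *
adj()"
```

```text
t17.20 adj x -6.82 y 0.05 z 59.95 F along -0.94 [-1.   -0.54 -1.45] [-0.028  0.081 -0.002] tilt [-0.0015  0.0003]
```

Call:
step_arm:
  increments: [0, 0.003, 0, 0, 0, 0, 0, 0.006, 0, 0, 0, 0, 0, 0.009, 0, 0, 0, 0]

```text
t: 17.45
ee_pos: [539.9, -191.5, 130.9]
orientation: [0.741, 0.671, -0.001, -0.001]
ft_force: [-0.8, -0.4, -0.5]
opening: 19.2
```

```bash
python3 -c "
from h import *
adj()"
```

```text
t17.45 adj x -5.81 y 0.11 z 59.87 F along -0.78 [-0.83 -0.45 -0.5 ] [0.051 0.283 0.031] tilt [-0.0023  0.0005]
```

Call:
step_arm:
  increments: [0, 0.003, 0, 0, 0, 0, 0, 0.006, 0, 0, 0, 0, 0, 0.009, 0, 0, 0, 0]

```text
t: 17.7
ee_pos: [540.9, -191.5, 130.8]
orientation: [0.741, 0.671, -0.001, -0.001]
ft_force: [-1.9, -0.5, -0.4]
opening: 18.9
```

```bash
python3 -c "
from h import *
adj()"
```

```text
t17.70 adj x -4.85 y 0.15 z 59.78 F along -1.88 [-1.93 -0.47 -0.36] [ 0.005  0.395 -0.016] tilt [-0.0033  0.0007]
```

Call:
step_arm:
  increments: [0, 0.003, 0, 0, 0, 0, 0, 0.006, 0, 0, 0, 0, 0, 0.009, 0, 0, 0, 0]

```text
t: 17.95
ee_pos: [542.0, -191.6, 130.7]
orientation: [0.741, 0.671, -0.001, -0.002]
ft_force: [-3.2, 0.5, 0.6]
opening: 19.0
```

```bash
python3 -c "
from h import *
adj()"
```

```text
t17.95 adj x -3.86 y 0.18 z 59.71 F along -3.20 [-3.17  0.46  0.56] [0.049 0.548 0.02 ] tilt [-0.0041  0.0009]
```

Call:
step_arm:
  increments: [0, 0.003, 0, 0, 0, 0, 0, 0.006, 0, 0, 0, 0, 0, 0.009, 0, 0, 0, 0]

```text
t: 18.2
ee_pos: [543.1, -191.7, 130.7]
orientation: [0.741, 0.671, -0.001, -0.002]
ft_force: [-2.7, 0.9, 1.7]
opening: 19.0
```

```bash
python3 -c "
from h import *
adj()"
```

```text
t18.20 adj x -2.78 y 0.18 z 59.68 F along -2.79 [-2.72  0.9   1.65] [ 0.027  0.768 -0.008] tilt [-0.0048  0.001 ]
```

Call:
step_arm:
  increments: [0, 0.003, 0, 0, 0, 0, 0, 0.006, 0, 0, 0, 0]

```text
t: 18.37
ee_pos: [543.5, -191.7, 130.6]
orientation: [0.741, 0.671, -0.002, -0.003]
ft_force: [-5.5, 0.1, 1.6]
opening: 19.0
```

```bash
python3 -c "
from h import *
adj()"
```

```text
t18.37 adj x -2.44 y 0.23 z 59.59 F along -5.47 [-5.49  0.11  1.62] [0.007 0.97  0.032] tilt [-0.0062  0.0013]
```

Call:
step_arm:
  increments: [0, 0.003, 0, 0, 0, 0, 0, 0.006, 0, 0, 0, 0]

```text
t: 18.53
ee_pos: [543.9, -191.7, 130.5]
orientation: [0.741, 0.671, -0.002, -0.003]
ft_force: [-5.2, 0.6, 2.4]
opening: 18.9
```

```bash
python3 -c "
from h import *
adj()"
```

```text
t18.53 adj x -2.21 y 0.28 z 59.47 F along -5.22 [-5.18  0.57  2.42] [0.028 1.092 0.005] tilt [-0.0077  0.0016]
```

Call:
step_arm:
  increments: [0, 0.004, 0, 0, 0, 0, 0, 0.007, 0, 0, 0, 0, 0, 0.01, 0, 0, 0, 0]

```text
t: 18.78
ee_pos: [544.5, -191.7, 130.3]
orientation: [0.741, 0.671, -0.003, -0.004]
ft_force: [-6.2, 1.2, 4.6]
opening: 19.0
```

```bash
python3 -c "
from h import *
adj()"
```

```text
t18.78 adj x -1.78 y 0.33 z 59.32 F along -6.32 [-6.24  1.16  4.58] [0.056 1.436 0.038] tilt [-0.0102  0.0021]
```

Call:
step_arm:
  increments: [0, 0.008, 0, 0, 0, 0, 0, 0.008, 0, 0, 0, 0, 0, 0.008, 0, 0, 0, 0]

```text
t: 19.03
ee_pos: [544.7, -191.7, 130.2]
orientation: [0.741, 0.671, -0.004, -0.005]
ft_force: [-6.4, 0.3, 2.9]
opening: 19.5
```

```bash
python3 - <<'E'
from h import *
adj()
im,c=cam("scene"); a=np.load("scene.npy")
f=lambda i:cv2.resize(i[212:262,200:258,::-1],None,fx=6.8,fy=6.8,interpolation=cv2.INTER_CUBIC)
cv2.imwrite("pics/s9.png",np.hstack([f(a),f(im)]))
adj()
E
```

```text
t19.03 adj x -1.74 y 0.39 z 59.19 F along -6.43 [-6.43  0.33  2.92] [ 0.057  1.404 -0.004] tilt [-0.0128  0.0026]
t19.08 adj x -1.72 y 0.37 z 59.21 F along -7.11 [-7.17 -0.25  3.95] [ 0.062  1.394 -0.042] tilt [-0.0127  0.0025]
```

View pics/s9.png

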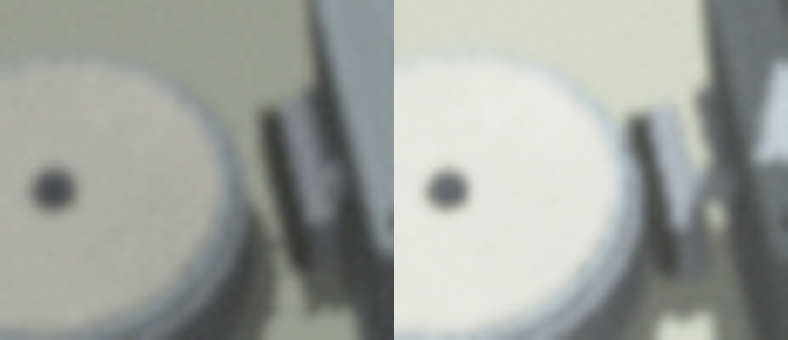

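Call:
step_arm:
  increments: [0, -0.01, 0, 0, 0, 0, 0, -0.02, 0, -0.004, 0.001, 0, 0, -0.035, 0, -0.008, 0.002, 0, 0, -0.05, 0, -0.01, 0.003, 0, 0, -0.055, 0, -0.01, 0.003, 0, 0, -0.055, 0, -0.01, 0.003, 0]

```text
t: 19.58
ee_pos: [536.9, -191.0, 130.5]
orientation: [0.741, 0.671, 0.0, -0.002]
ft_force: [0.1, 0.1, -0.6]
opening: 19.0
```

```bash
python3 -c "
from h import *
adj();inc((534.6,-191,131),-5.7)"
```

```text
t19.58 adj x -8.92 y 0.52 z 59.53 F along 0.11 [ 0.12  0.06 -0.6 ] [-0.012  0.014  0.04 ] tilt [-0.0032  0.0038]
t19.58 tcp [ 536.9  -190.97  130.53] yaw -5.70 zaxis [-0.0032  0.0038 -1.    ] F [ 0.12  0.06 -0.6 ] T [-0.012  0.014  0.04 ] open 19.0
inc [-0.0017 -0.0153 -0.0031] [-0.0045 -0.0045 -0.    ]
```

Call:
step_arm:
  increments: [-0.002, -0.013, 0, -0.0045, -0.0045, 0, -0.002, -0.013, -0.03, -0.0045, -0.0045, 0, -0.002, -0.013, -0.1, -0.0045, -0.0045, 0, -0.002, -0.013, -0.2, -0.0045, -0.0045, 0, -0.002, -0.013, -0.35, -0.0045, -0.0045, 0, -0.002, -0.013, -0.35, -0.0045, -0.0045, 0, -0.002, -0.013, -0.35, -0.0045, -0.0045, 0]

```text
t: 20.17
ee_pos: [536.7, -192.1, 185.4]
orientation: [0.741, 0.671, 0.001, 0.003]
ft_force: [-0.0, 0.6, -1.4]
opening: 19.2
```

```bash
python3 - <<'E'
from h import *
adj()
im,c=cam("scene")
cv2.imwrite("pics/s10.png",cv2.resize(im[185:265,195:295,::-1],None,fx=7.5,fy=7.5,interpolation=cv2.INTER_CUBIC))
inc((512,-300,186),10)
E
```

```text
t20.17 adj x -8.40 y -1.03 z 114.43 F along -0.07 [-0.01  0.58 -1.4 ] [ 0.024 -0.04   0.014] tilt [ 0.0049 -0.0027]
t20.22 tcp [ 535.52 -191.46  183.69] yaw -5.69 zaxis [ 1.6e-03 -9.0e-04 -1.0e+00] F [ 0.53  0.24 -2.31] T [ 0.024 -0.007  0.001] open 19.0
inc [-0.7356 -0.0842 -0.015 ] [ 0.002   0.0012 -0.3488]
```

View pics/s10.png

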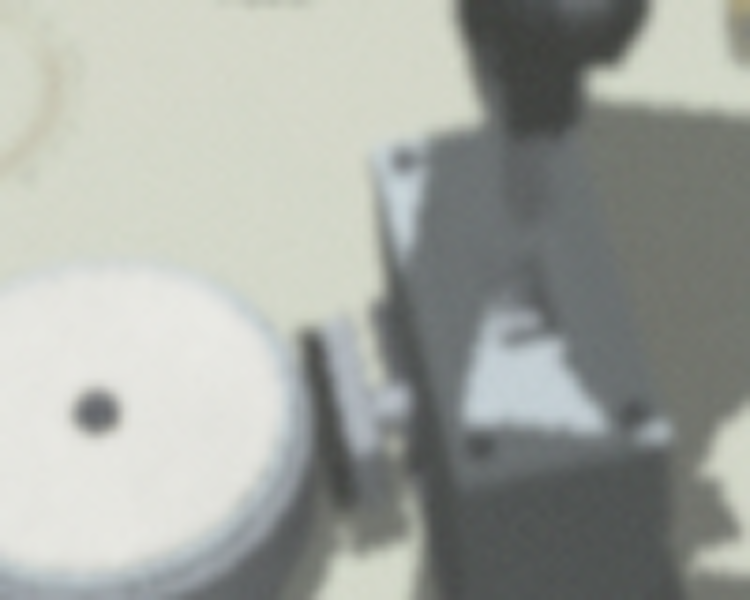

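Call:
step_arm:
  increments: [-0.2, -0.02, -0.02, 0, 0, -0.15, -0.4, -0.05, -0.02, 0, 0, -0.3, -0.6, -0.08, -0.02, 0, 0, -0.45, -0.8, -0.09, -0.02, 0, 0, -0.55, -0.95, -0.1, -0.02, 0, 0, -0.63, -0.95, -0.1, -0.02, 0, 0, -0.63]

```text
t: 20.72
ee_pos: [504.7, -335.8, 185.1]
orientation: [0.556, 0.831, -0.001, 0.0]
ft_force: [-0.2, -0.1, -2.0]
opening: 18.6
```

```bash
python3 - <<'E'
from h import *
for n in("scene","top"):
    im,c=cam(n); cv2.imwrite(f"pics/{n}11.png",im[:,:,::-1])
inc((502.2,-404.1,160),22.65)
E
```

```text
t20.82 tcp [ 505.4  -331.8   184.96] yaw 22.50 zaxis [-5.0e-04  1.7e-03 -1.0e+00] F [ 0.27  0.55 -1.8 ] T [-0.008 -0.004  0.039] open 19.1
inc [-0.4375 -0.2042  0.1656] [ 0.0003 -0.0023 -0.0034]
```

View pics/scene11.png

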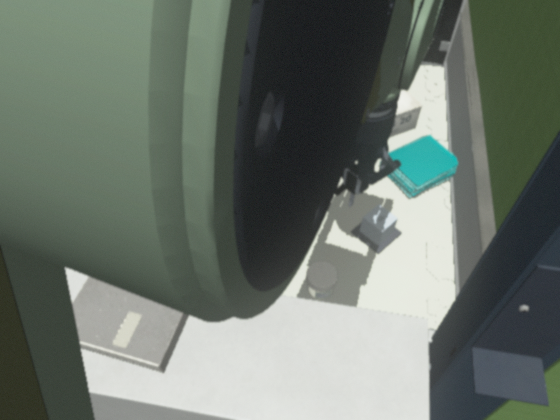

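```bash
python3 - <<'E'
from h import *
a=cv2.imread("pics/scene11.png"); u,v=350,192
cv2.imwrite("pics/z11.png",cv2.resize(a[v-22:v+22,u-26:u+26],None,fx=14,fy=14,interpolation=cv2.INTER_CUBIC))
c=tuple(np.load("scene_c.npy",allow_pickle=True))
P=lambda p:((proj(c,p)-[u-26,v-22]+.5)*14-.5).round(0)
for z in (185-71,185-29,185-75): print(P((505,-334,z)))
E
```

```text
[352. 501.]
[393. 278.]
[348. 521.]
```

View pics/z11.png

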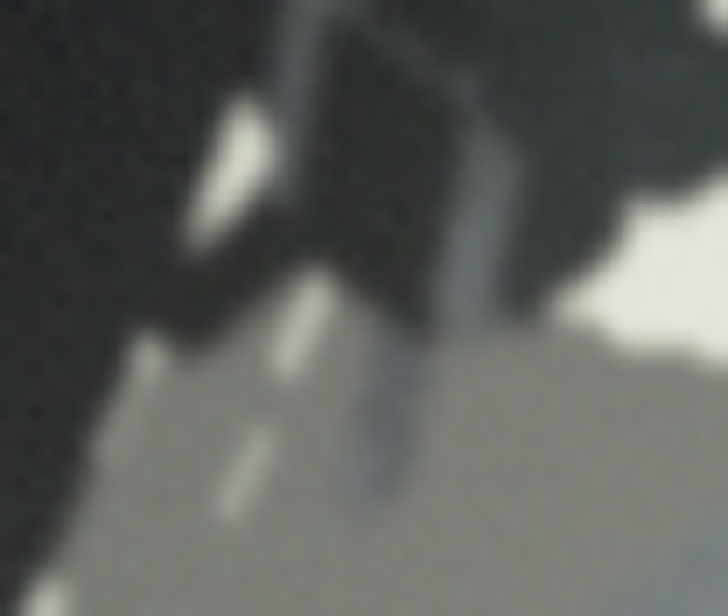

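Call:
step_arm:
  increments: [-0.15, -0.07, 0, 0, 0, 0, -0.3, -0.14, 0.05, 0, -0.002, 0, -0.4, -0.2, 0.1, 0, -0.002, -0.003, -0.437, -0.204, 0.16, 0, -0.002, -0.003, -0.437, -0.204, 0.16, 0, -0.002, -0.003, -0.437, -0.204, 0.16, 0, -0.002, -0.003, -0.437, -0.204, 0.16, 0, -0.002, -0.003]

```text
t: 21.4
ee_pos: [502.3, -402.4, 160.3]
orientation: [0.554, 0.832, 0.001, -0.001]
ft_force: [0.0, -0.2, -0.7]
opening: 19.2
```

```bash
python3 - <<'E'
from h import *
im,c=cam("scene"); cv2.imwrite("pics/s12.png",cv2.resize(im[170:250,330:430,::-1],None,fx=7,fy=7,interpolation=cv2.INTER_CUBIC))
inc((502.2,-404.1,125),22.65)
E
```

```text
t21.45 tcp [ 502.56 -402.67  160.86] yaw 22.70 zaxis [-1.0e-04  1.1e-03 -1.0e+00] F [-1.37  0.25 -0.86] T [-0.007  0.02   0.061] open 19.0
inc [-0.0081 -0.006   0.2391] [ 0.0004 -0.0013  0.0011]
```

View pics/s12.png

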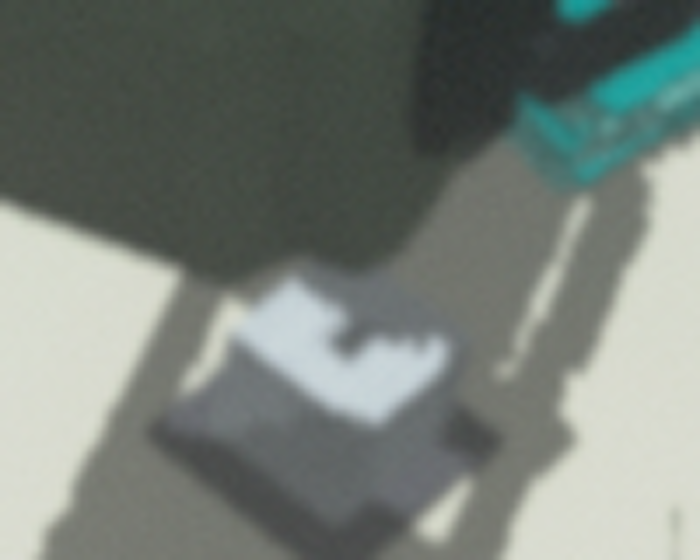

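Tip is hidden by the wrist; I'll lower to just above the mouth, check force, then insert slowly.

Call:
step_arm:
  increments: [-0.008, -0.006, 0.06, 0, -0.001, 0.001, -0.008, -0.006, 0.13, 0, -0.001, 0.001, -0.008, -0.006, 0.2, 0, -0.001, 0.001, -0.008, -0.006, 0.22, 0, -0.001, 0.001, -0.008, -0.006, 0.22, 0, -0.001, 0.001]

```text
t: 21.87
ee_pos: [501.1, -402.7, 125.3]
orientation: [0.554, 0.832, 0.001, -0.002]
ft_force: [-1.0, 0.3, -1.1]
opening: 18.8
```

```bash
python3 - <<'E'
from h import *
inc((502.2,-404.1,115),22.65)
E
```

```text
t21.87 tcp [ 501.05 -402.71  125.28] yaw 22.66 zaxis [-0.0029  0.0038 -1.    ] F [-0.95  0.28 -1.1 ] T [ 0.011  0.014 -0.001] open 18.8
inc [-0.0118  0.0036  0.0685] [-0.0016 -0.0059  0.0002]
```

Call:
step_arm:
  increments: [-0.011, 0.003, 0.01, 0, -0.004, 0, -0.011, 0.003, 0.025, 0, -0.004, 0, -0.011, 0.003, 0.045, 0, -0.004, 0, -0.011, 0.003, 0.065, 0, -0.004, 0, -0.011, 0.003, 0.065, 0, -0.004, 0]

```text
t: 22.28
ee_pos: [501.8, -403.8, 114.8]
orientation: [0.554, 0.832, -0.0, -0.001]
ft_force: [-0.2, 0.6, -1.7]
opening: 19.0
```

```bash
python3 - <<'E'
from h import *
inc((502.2,-404.1,90),22.65)
E
```

```text
t22.28 tcp [ 501.78 -403.78  114.85] yaw 22.66 zaxis [-0.0025  0.0016 -1.    ] F [-0.16  0.6  -1.75] T [ 0.048 -0.008 -0.04 ] open 19.0
inc [-0.0035  0.002   0.1656] [-0.0021 -0.0031  0.0002]
```

Blade is ~6 mm in without force. Continue down.

Call:
step_arm:
  increments: [-0.003, 0.002, 0.02, -0.001, -0.002, 0, -0.003, 0.002, 0.05, -0.001, -0.002, 0, -0.003, 0.002, 0.08, -0.001, -0.002, 0, -0.003, 0.002, 0.11, -0.001, -0.002, 0, -0.003, 0.002, 0.14, -0.001, -0.002, 0, -0.003, 0.002, 0.17, -0.001, -0.002, 0, -0.003, 0.002, 0.17, -0.001, -0.002, 0]

```text
t: 22.87
ee_pos: [501.5, -403.3, 87.8]
orientation: [0.554, 0.832, 0.0, -0.002]
ft_force: [-1.4, 0.8, -1.2]
opening: 18.9
```

```bash
python3 - <<'E'
from h import *
inc((502.2,-404.1,79.5),22.65)
E
```

```text
t22.87 tcp [ 501.46 -403.33   87.77] yaw 22.65 zaxis [-0.0029  0.0023 -1.    ] F [-1.36  0.77 -1.18] T [-0.016 -0.02   0.011] open 18.9
inc [-0.0069  0.0027  0.0551] [-0.0023 -0.0042  0.0001]
```

Call:
step_arm:
  increments: [-0.006, 0.002, 0.015, -0.002, -0.003, 0, -0.006, 0.002, 0.03, -0.002, -0.003, 0, -0.006, 0.002, 0.045, -0.002, -0.003, 0, -0.006, 0.002, 0.055, -0.002, -0.003, 0, -0.006, 0.002, 0.055, -0.002, -0.003, 0]

```text
t: 23.28
ee_pos: [502.1, -404.0, 79.3]
orientation: [0.554, 0.832, 0.0, -0.0]
ft_force: [0.6, -0.2, -0.8]
opening: 19.0
```

```bash
python3 - <<'E'
from h import *
inc((502.2,-404.1,79),22.65)
E
```

```text
t23.28 tcp [ 502.09 -404.05   79.35] yaw 22.65 zaxis [-5.e-04  8.e-04 -1.e+00] F [ 0.56 -0.16 -0.77] T [0.013 0.035 0.035] open 19.0
inc [-0.0006  0.0006  0.0023] [-0.0002 -0.0012  0.0001]
```

Fully home; release gently.

Call:
step_arm:
  increments: [0, 0, 0.001, 0, 0, 0, 0, 0, 0.001, 0, 0, 0, 0, 0, 0.001, 0, 0, 0, 0, 0, 0.001, 0, 0, 0, 0, 0, 0.001, 0, 0, 0]
  claw: 0.4
  force: 30

```text
t: 23.7
ee_pos: [502.2, -404.2, 79.5]
orientation: [0.554, 0.832, 0.0, -0.0]
ft_force: [-0.2, -0.2, -0.8]
opening: 51.3
```

Call:
step_arm:
  increments: [0, 0, -0.05, 0, 0, 0, 0, 0, -0.2, 0, 0, 0, 0, 0, -0.4, 0, 0, 0, 0, 0, -0.6, 0, 0, 0, 0, 0, -0.8, 0, 0, 0, 0, 0, -0.8, 0, 0, 0, 0, 0, -0.8, 0, 0, 0]

```text
t: 24.28
ee_pos: [503.7, -405.7, 203.6]
orientation: [0.554, 0.832, -0.001, 0.003]
ft_force: [-0.4, 0.8, -0.3]
opening: 51.5
```

```bash
python3 - <<'E'
from h import *
inc((480,-300,220),22.65)
E
```

```text
t24.28 tcp [ 503.69 -405.71  203.6 ] yaw 22.66 zaxis [ 0.0049 -0.0049 -1.    ] F [-0.37  0.78 -0.27] T [ 0.021 -0.025 -0.051] open 51.5
inc [ 0.7104  0.126  -0.1136] [0.0033 0.0081 0.0002]
```

Call:
step_arm:
  increments: [0.25, 0.1, -0.1, 0, 0, 0, 0.5, 0.2, -0.3, 0, 0, 0, 0.75, 0.3, -0.5, 0, 0, 0, 1, 0.3, -0.55, 0, 0, 0, 1, 0.3, -0.55, 0, 0, 0, 1, 0.3, -0.55, 0, 0, 0]

```text
t: 24.78
ee_pos: [486.6, -246.7, 285.9]
orientation: [0.553, 0.833, -0.0, 0.003]
ft_force: [0.1, -0.8, -0.4]
opening: 51.4
```

Call:
step_arm:
  increments: [0.25, 0.1, 0, 0, 0, 0, 0.5, 0.2, 0, 0, 0, 0, 0.75, 0.3, 0, 0, 0, 0, 1, 0.4, 0, 0, 0, 0, 1, 0.4, 0, 0, 0, 0, 1, 0.4, 0, 0, 0, 0]

```text
t: 25.28
ee_pos: [483.2, -84.0, 283.4]
orientation: [0.552, 0.834, -0.001, 0.002]
ft_force: [0.2, -0.4, -0.2]
opening: 51.3
```

Call:
step_arm:
  increments: [0.25, 0.1, 0, 0, 0, 0, 0.5, 0.2, 0, 0, 0, 0, 0.75, 0.3, 0, 0, 0, 0, 1, 0.4, 0, 0, 0, 0, 1, 0.4, 0, 0, 0, 0, 1, 0.4, 0, 0, 0, 0]

```text
t: 25.78
ee_pos: [480.0, 77.5, 281.5]
orientation: [0.551, 0.835, -0.002, 0.002]
ft_force: [0.5, -0.4, 0.3]
opening: 51.0
```

Call:
step_arm:
  increments: [0.25, 0.1, 0, 0, 0, 0, 0.5, 0.2, 0, 0, 0, 0, 0.75, 0.3, 0, 0, 0, 0, 1, 0.3, 0, 0, 0, 0, 1, 0.3, 0, 0, 0, 0, 1, 0.3, 0, 0, 0, 0]

```text
t: 26.28
ee_pos: [462.9, 232.1, 279.8]
orientation: [0.551, 0.835, -0.003, 0.002]
ft_force: [-0.5, -0.9, 0.1]
opening: 51.3
```

```bash
python3 - <<'E'
from h import *
for n in("scene","top"):
    im,c=cam(n); cv2.imwrite(f"pics/{n}13.png",im[:,:,::-1])
inc((480,-300,220),22.65)
E
```

```text
t26.38 tcp [463.41 230.86 280.08] yaw 23.01 zaxis [ 2.e-04 -7.e-03 -1.e+00] F [ 0.1   0.76 -0.09] T [ 0.012 -0.006 -0.021] open 51.2
inc [-3.2981 -1.2803  0.4253] [-0.0032  0.0083  0.0079]
```

View pics/scene13.png

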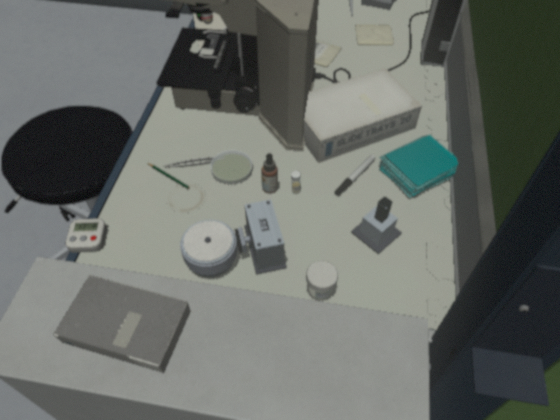

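View pics/top13.png

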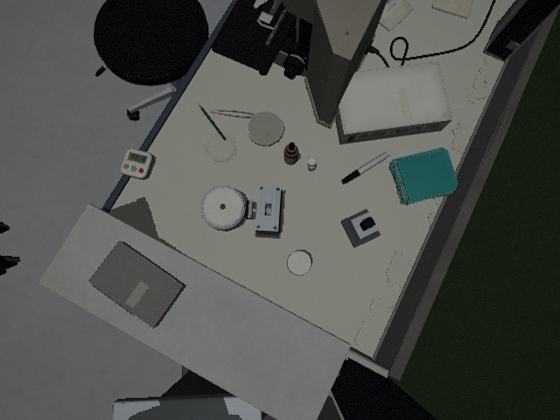

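```bash
python3 - <<'E'
from h import *
o=[]
for n,(x,y) in {"top":(238,190),"scene":(225,215)}.items():
    a=np.load(n+".npy")[:,:,::-1]; b=cv2.imread(f"pics/{n}13.png")
    o.append(np.hstack([cv2.resize(i[y:y+36,x:x+36],None,fx=8,fy=8,interpolation=cv2.INTER_CUBIC) for i in(a,b)]))
cv2.imwrite("pics/cmp.png",np.vstack(o))
E
```

```text
(no output)
```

View pics/cmp.png

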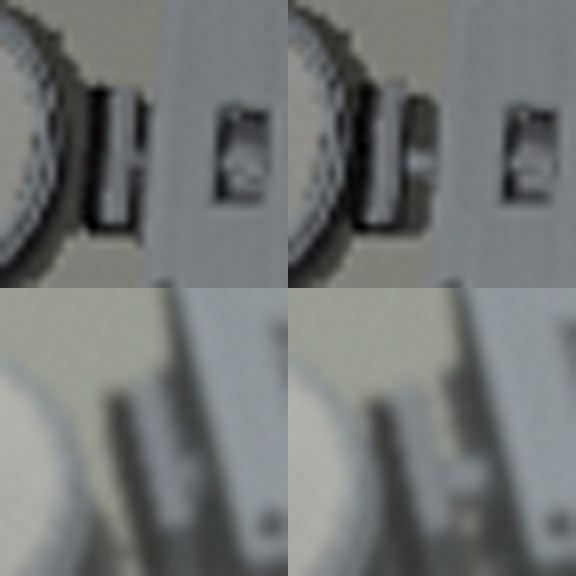

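```bash
python3 -c "
from station import close_job
print(close_job())"
```

```text
the job is handed in; nothing more can be done
None
```

I pushed the star wheel on two teeth. The third would not pass under the trial push, so I hung the tool back in its block and handed the job in at about 26 s of the 64 s allowed. No verdict was reported.

- **Strokes:** both clicks took about 3.5 N and the force fell to nothing once the wheel dropped in.
- **Trial push:** the wheel stopped dead with the blade at about adjuster x = −1.8 mm, just short of the click. I held it for about 0.3 s at 6.4 to 7.1 N along the slot, roughly 8 N in total with the upward part, then let it drop back. The moment reading put the peak nearer 7.5 N along the slot, under 10 N in total.
- **Shoe:** the last pictures show it about 6 mm on from its start, which is two teeth.
- **Tool and bystanders:** the blade went fully into the hole without force, and the handle looks upright. The jar, vial and marker look unmoved, and the gripper is open and clear.

**Disagreement:** my two gap estimates do not quite agree. Where the wheel stopped puts the shoe about 1.3 mm from the rim, while the pictures suggest about 2 mm with an error of a millimetre or more. I trusted the stop, because the wheel was clearly blocked. I had no direct reading of the force between shoe and rim.

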